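Index the tube rack and poise the decapper over it

ROBOT

A 7-joint arm with a two-finger parallel gripper is mounted at the origin on the work surface. World frame = base frame: x ahead of the robot, y to its left, z up, the work surface at z = 0. Lengths are in m, angles in rad, forces in N, time in s.
With the tool pointing down it reaches from about 0.4 to 0.85 m from the base axis. Payload 4.5 kg.
Tool frame: the origin (TCP) lies midway between the tips of the shut fingers; the grasp point (between the pads) lies 19 mm behind it (bot.pinch_z is the distance from the TCP to the grasp point, in m); z points along the fingers, x is the direction in which the jaws open and shut, and the axes are right-handed (so a half turn about z gives the same grasp; the last joint's range is limited). The gripper opens to 88 mm and grips with 3 to 60 N. Pads are 18 mm wide; open, the fingers measure 123 mm over their backs; the gripper's body (75 mm by 187 mm) begins 45 mm behind the grasp point.
Start: joints at [-1.267, 0.689, -0.195, 1.565, 0.157, 0.902, -0.215], TCP at [0.167, 0.602, 0.202] pointing down, gripper open.
Joint ranges: [-3.01, 3.01], [-0.46, 2.08], [-1.47, 1.51], [0.13, 2.56], [-1, 4.14], [0.04, 2.09], [-2.66, 2.66]. Speed limits (rad/s): [2.57, 2.57, 3.14, 3.14, 3.14, 3.14, 3.14].

INTERFACE

Orientations are given as [roll, pitch, yaw] about the fixed x, y, z axes, in that order (R = Rz(yaw) Ry(pitch) Rx(roll)).
In Python, from station import bot, eyes gives the robot as it stands.
- The arm moves only by the tool carry_out, never from a script. Its argument "rows" is a list of rows, each a list of 7 numbers: the turn, a rotation vector about the tool's x, y, z in rad, then the shift along the tool's x, y, z in m, then the closure, from 0 (fully open) to 1 (shut). A call has 1 to 5 rows; each row shifts and turns the commanded pose from where the row before left it, along the tool's axes as they then stand; what a row does not reach is not made up. A row lasts 1/8 s, in which the tool goes at most 62.5 mm and 10.7 degrees, less where a joint would pass 70% of its speed; a pose out of reach is approached as far as the arm can. A call with a gripper value outside its range is refused whole. The fingers move at their own pace and stop on an object; the grip force is fixed at half the most. Time passes only in rows, so rows that do not move let the fingers close. It gives the time, the measured TCP pose, the force and the opening at its end, in the units of the state.
- bot.get_state(): the state, without advancing time (a new reading comes with each control period).
- eyes.get_image(name): name is "scene" or "top"; returns a dict with "pixels" (400x640x3 uint8, red, green, blue), "fx", "fy", "cx", "cy" (pixels), "position" and "attitude" of the camera in the world. Camera axes: x right, y down, z forward; pixel columns grow to the right and rows downward; lengths in m; the calibration is good to about 2 mm. A picture is of the moment at which its call begins. There is no depth.
- bot.sign_off(): hands the job in, once; it reports no verdict.
The state is a dict: "clock": time; "joint_pos": joint angles; "dq": joint speeds; "joint_efforts": joint torques, N m; "tool_pos": TCP position; "ee_rot": TCP orientation; "wrist_force": force on the tool from outside, world axes, zero at the start; "ft_torque": the same for the moment, N m; "grip_width": finger opening in m.
Only numpy, scipy, OpenCV 4.12 (cv2) and the standard library are available. Lean on these libraries where they do the work, as an engineer would, in place of code of your own. Each camera call takes 0.05 s, during which the arm holds its last target.

TASK

First push the carrier with the tube rack along its rail until it clicks into the index station (level with the two posts). Then take the 24-pin decapper by its handle out of its dock, carry it over the row of bottles, and stop with it hovering level over the rack, every pin straight above its cap and the pin tips about one centimetre above the caps, never touching the rack. Finish while still holding it there, hand steady; leave everything else on the bench where it stands.

Things in the scene. Friction and masses are not known exactly. Their poses are not given: they have to be found in the camera images.
- carrier (a joint): How far the carrier has slid along the rail, in metres: 0 at the loading end, growing towards the rail's local -y. 0.140 is the index station, where a spring plunger drops into a notch: it catches and centres the carrier by itself from about 4 mm either side, and pushing on with more than about 5 N drives it out again. End stop at 0.165. Friction about 1 N otherwise.
- rail: Aluminium slide rail bolted to the bench (all sizes in mm): 100 wide (local x) and 348 long (local y from -98 to +250), 24 high. Origin on the bench at the index station, z up. Two dark square steel posts, 12 wide and 55 high, stand at local x = +-68, y = 0 and mark the station: the black tick marks on the middle of the rack carrier's sides come level with them.
- rack_top (a point): Centre of the tube rack clipped on the carrier (moves with it), level with the tops of the tube caps, always 82 above the bench. The rack is white, 84 (local x) by 126 (local y, along the rail), with 24 round grey caps of 13 diameter, 18 apart: 4 along x, 6 along y. Axes parallel to the rail's. With the carrier in the station this point is straight above the rail's origin.
- tab (a point): Top centre of the carrier's upright aluminium tab, 100 from the rack's centre on its local +y side, 90 above the bench. The tab is 40 wide (local x), 12 thick (local y) and rises 54 from the carrier's plate (plate top 36 above the bench); 31 of free space between it and the rack. Nothing stands on its outer (+y) side: push it there, or pinch it, towards local -y.
- tool: The decapper: grey block 86 (local x) by 124 (local y), 26 thick, with 24 steel pins of 7 diameter hanging 22 below it in the same 4 by 6 pattern as the caps (18 apart), and a black handle bar on top. Origin at the centre of the pin pattern, level with the pin tips; z up, y along its length. Total height 102, about 0.42 kg (may vary by a fifth). Same after half a turn about z. In the dock its origin is 12 above the bench.
- tool_grip (a point): Middle of the decapper's handle bar, 90 above the pin tips: bar 24 wide (local x), 24 high, 110 long (local y), 30 of free space beneath it, two posts under its ends at y = +-43 (68 clear between them). Take it across its width from above, at its middle: the weight lies under it.
- dock: White plastic frame fixed to the bench, 94 (local x) by 130 (local y) by 34 high, its walls 12 thick, open inside (70 by 106): the decapper's block rests on its top with the pins hanging inside, some 4 mm clear of the walls, so lift straight up. Origin on the bench at its centre.
- bottle_a: Bystander and obstacle: white plastic bottle, diameter 58, 135 high with its cap. Origin at the centre of its underside.
- bottle_b: Bystander and obstacle: amber glass jar, diameter 62, 118 high. Origin at the centre of its underside.
- bottle_c: Bystander and obstacle: slim white plastic bottle, diameter 52, 125 high. Origin at the centre of its underside.
- spare_rack: Bystander: loose tube rack lying on the bench, 84 x 126 (local y) x 50 high; not the one to work on. Origin at the centre of its underside.
- tip_box: Bystander: pipette tip box, 85 x 122 (local y) x 63 high. Origin at the centre of its underside.
- dishes: Bystander: stack of three flat dishes, diameter 90, 44 high. Origin at the centre of its underside.
- cap_tray: Bystander: open steel tray, 90 x 130 (local y) x 30 high. Origin at the centre of its underside.
- pipette: Bystander: pipette lying along its local y, about 240 long, 22 thick. Origin at the centre of its underside (body middle).
Things that resemble listed ones, but are neither listed nor needed, are in the scene too. What is shaped like the dock but brown is not meant. What is shaped like the tool but orange is not meant.

How it is judged:
By the outcome, as a careful person would: the job done as asked, in the order asked, and still so for the second after the job is handed in, while the arm keeps its last pose, push and grip.
It also fails if it takes over 67 s, if anything falls off the work surface, if the arm or the gripper's body presses on something with over 40 N, if the wrist force passes 120 N, or if a joint passes its speed limit or range.

## Working session

There is one attempt and no reset: what is moved stays moved. The work goes in short steps, Python scripts to look and compute and a tool call to move; the robot and the scene stay as the last step left them, time stands still between calls to the robot, and variables do not carry over. Pictures are saved under pics/ and viewed, and the job is handed in when it is done.

Besides the shell and the picture viewer there is one more tool, called by a JSON object that holds its "fn" and its "kwargs", one argument or row to a line. carry_out: Moves the arm, as the interface text tells. Its arguments: {"type":"object","properties":{"rows":{"type":"array","items":{"type":"array","items":{"type":"number"}}}},"required":["rows"]}

```bash
ls; mkdir -p pics
python3 - <<'E'
from station import bot, eyes
import cv2
print(bot.get_state(), bot.pinch_z)
for n in("scene","top"):
    d=eyes.get_image(n); print(n,{k:v for k,v in d.items() if k!="pixels"})
    cv2.imwrite(f"pics/{n}0.png",d["pixels"][:,:,::-1])
E
```

```text
pics
{'clock': 0.0, 'joint_pos': array([-1.26715242,  0.68998988, -0.19451082,  1.56634492,  0.1573105 ,
        0.90250784, -0.21507892]), 'dq': array([-0.0008674 ,  0.00049736, -0.00079663, -0.00072766, -0.0006898 ,
        0.00050435, -0.00116962]), 'joint_efforts': array([-1.32934406e-04, -5.27571988e+01, -1.26717590e+00, -1.53423786e+01,
       -5.26805513e-02,  6.57226512e-03,  1.76046556e-04]), 'tool_pos': array([0.16648296, 0.60168552, 0.20080611]), 'ee_rot': array([3.14144691e+00, 1.85144997e-03, 1.30106196e+00]), 'wrist_force': array([ 0.41985313,  0.09357516, -0.48984863]), 'ft_torque': array([-0.01177187, -0.00603375,  0.00029551]), 'grip_width': 0.08795111740199159} 0.0187
scene {'fx': 405.90410376324394, 'fy': 405.90410376324394, 'cx': 316.10412901525046, 'cy': 197.72850453956238, 'position': array([1.19190347, 0.01970003, 1.12280627]), 'attitude': array([-2.56969762, -0.00992146,  1.7261554 ])}
top {'fx': 395.0280394077686, 'fy': 395.0280394077686, 'cx': 322.67569832593017, 'cy': 202.7127485618487, 'position': array([ 0.31335683, -0.08223516,  1.24235728]), 'attitude': array([-2.9496206 ,  0.0101993 , -1.59678895])}
```

View pics/scene0.png

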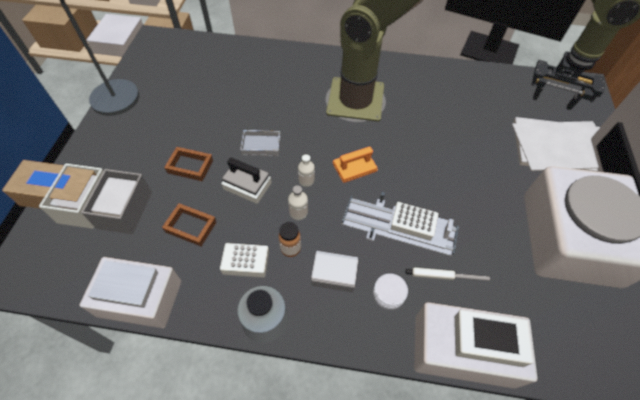

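View pics/top0.png

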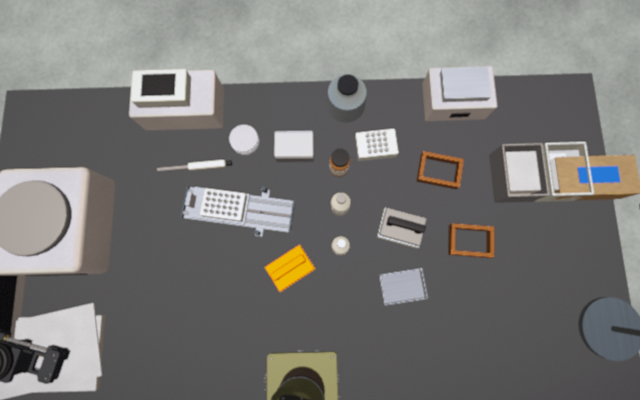

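Top view candidates:
- Rack to work on: (222,205) on the rail. The spare rack is at (377,143).
- Decapper: the grey block with a black bar at (402,227). The orange lookalike is at (290,268).
- Dock: the white frame under the grey tool. The brown lookalikes are at (440,170) and (472,240).

I choose the rack on the rail and the grey tool, and check both in close crops.

```bash
cat > h.py <<'E'
import numpy as np, cv2
from scipy.spatial.transform import Rotation as R
from station import bot, eyes
def cam(n):
    d=eyes.get_image(n); d["R"]=R.from_euler("xyz",d["attitude"]).as_matrix(); return d
def proj(d,P):
    q=(np.atleast_2d(P)-d["position"])@d["R"]
    return np.c_[d["fx"]*q[:,0]/q[:,2]+d["cx"], d["fy"]*q[:,1]/q[:,2]+d["cy"]]
def ray(d,uv):
    uv=np.atleast_2d(uv).astype(float)
    v=np.c_[(uv[:,0]-d["cx"])/d["fx"],(uv[:,1]-d["cy"])/d["fy"],np.ones(len(uv))]@d["R"].T
    return v
def onz(d,uv,z):
    v=ray(d,uv); return d["position"]+v*((z-d["position"][2])/v[:,2])[:,None]
def tri(d1,u1,d2,u2):
    out=[]
    for a,b in zip(ray(d1,u1),ray(d2,u2)):
        A=np.c_[a,-b]; s=np.linalg.lstsq(A,d2["position"]-d1["position"],rcond=None)[0]
        p=d1["position"]+s[0]*a; q=d2["position"]+s[1]*b
        out.append(np.r_[(p+q)/2,np.linalg.norm(p-q)])
    return np.array(out)
def crop(d,x0,y0,x1,y1,s,name):
    im=d["pixels"][y0:y1,x0:x1,::-1]
    cv2.imwrite(name,cv2.resize(im,None,fx=s,fy=s,interpolation=cv2.INTER_CUBIC))
E
python3 - <<'E'
from h import *
t=cam("top"); s=cam("scene")
np.savez("p0.npz",t=t["pixels"],s=s["pixels"])
crop(t,170,170,310,250,5,"pics/t_rail.png"); crop(t,360,190,450,260,8,"pics/t_tool.png")
crop(s,330,180,470,260,5,"pics/s_rail.png"); crop(s,205,145,285,210,8,"pics/s_tool.png")
E
```

```text
(no output)
```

View pics/t_rail.png

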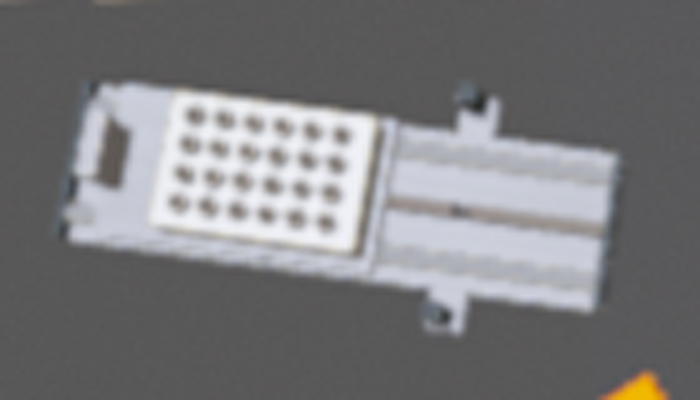

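View pics/t_tool.png

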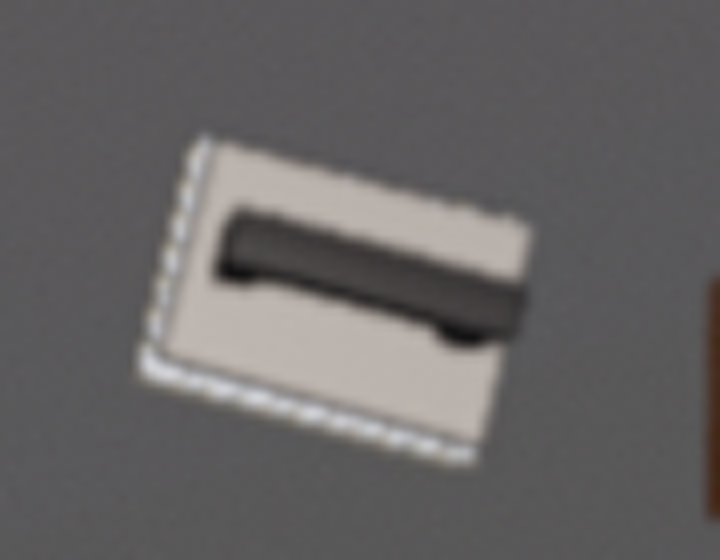

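View pics/s_rail.png

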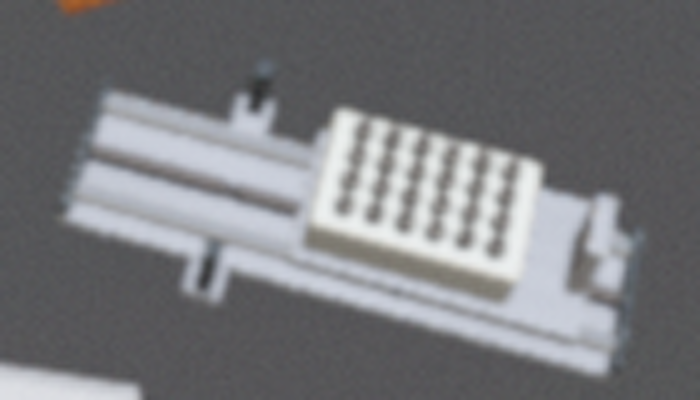

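View pics/s_tool.png

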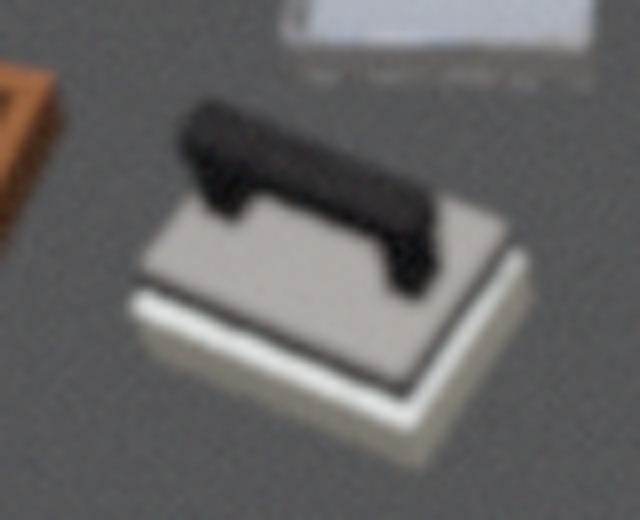

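The crops show what I expected. In the top view the rail carries the white rack with 4x6 dark caps, centre about (222,205). Its tab is at the left, about (191,200), and the posts are at (264,190) and (257,233). The decapper has a beige-grey block and a black bar on a white dock, centre about (402,227). Next I measure both from the two views.

```bash
cat > m.py <<'E'
from h import *
def up(d,x0,y0,x1,y1,s=8):
    return cv2.resize(d["pixels"][y0:y1,x0:x1],None,fx=s,fy=s,interpolation=cv2.INTER_CUBIC)
def caps(d,x0,y0,x1,y1,s=8):
    im=up(d,x0,y0,x1,y1,s); g=im.min(2)
    m=(g>190).astype(np.uint8)
    cs,_=cv2.findContours(m,cv2.RETR_EXTERNAL,cv2.CHAIN_APPROX_NONE)
    c=max(cs,key=cv2.contourArea)
    full=np.zeros_like(m); cv2.drawContours(full,[cv2.convexHull(c)],-1,1,-1)
    full=cv2.erode(full,np.ones((7,7)))
    n,l,st,ce=cv2.connectedComponentsWithStats(((g<165)&(full>0)).astype(np.uint8))
    k=[i for i in range(1,n) if 60<st[i,4]<900]
    pts=(ce[k]+.5)/s-.5+[x0,y0]
    return pts,st[k,4]
E
python3 - <<'E'
from m import *
t=cam("top"); s=cam("scene")
ct,at=caps(t,185,180,260,230); cs,as_=caps(s,385,195,450,245)
print(len(ct),at,len(cs),as_)
for d,c in((t,ct),(s,cs)): print(c.mean(0), onz(d,c.mean(0),.082))
print(tri(t,[ct.mean(0)],s,[cs.mean(0)]))
P=onz(t,ct,.082)[:,:2]; 
r=cv2.minAreaRect(P.astype(np.float32)*1000); print(r)
P=onz(s,cs,.082)[:,:2]; print(cv2.minAreaRect(P.astype(np.float32)*1000))
# tool block
for n,d,b in(("t",t,(360,190,450,260)),("s",s,(205,145,285,210))):
    im=up(d,*b); hsv=cv2.cvtColor(im,cv2.COLOR_RGB2HSV)
    for p in [(300,180),(300,330),(330,270),(320,440),(180,300)]:
        print(n,p,im[p[1],p[0]],hsv[p[1],p[0]])
E
```

```text
24 [483 439 362 363 384 380 444 354 352 426 407 411 410 371 378 412 354 405
 355 417 402 346 423 382] 4 [521 273 555  87]
[221.60226756 203.43732597] [[0.54540061 0.22685276 0.082     ]]
[402.48334657 214.20584714] [[0.54466154 0.18927066 0.082     ]]
[[0.54507457 0.20603953 0.0904065  0.03617412]]
((545.56005859375, 226.9174041748047), (89.92657470703125, 54.18913269042969), 81.00021362304688)
((533.506103515625, 219.61575317382812), (42.14125442504883, 152.11587524414062), 13.50075626373291)
t (300, 180) [186 178 173] [ 12  18 186]
t (300, 330) [188 180 174] [ 13  19 188]
t (330, 270) [76 71 70] [ 5 20 76]
t (320, 440) [91 89 88] [10  8 91]
t (180, 300) [171 164 158] [ 14  19 171]
s (300, 180) [41 41 42] [120   6  42]
s (300, 330) [158 153 150] [ 11  13 158]
s (330, 270) [173 168 165] [ 11  12 173]
s (320, 440) [87 88 89] [105   6  89]
s (180, 300) [98 98 96] [30  5 98]
```

```bash
python3 - <<'E'
from m import *
t=cam("top"); s=cam("scene")
b=(385,195,450,245); im=up(s,*b); g=im.min(2)
for th in (90,100,110,120,130,140):
    m=(g>170).astype(np.uint8); c=max(cv2.findContours(m,0,1)[0],key=cv2.contourArea)
    f=np.zeros_like(m); cv2.drawContours(f,[cv2.convexHull(c)],-1,1,-1); f=cv2.erode(f,np.ones((17,17)))
    n,l,st,ce=cv2.connectedComponentsWithStats(((g<th)&(f>0)).astype(np.uint8))
    k=[i for i in range(1,n) if st[i,4]>30]; 
    u=(ce[k]+.5)/8-.5+b[:2]; um=u.mean(0)
    print(th,len(k),um,onz(s,um,.082)[0], tri(t,[[221.6,203.44]],s,[um])[0])
    if len(k)==24: print(cv2.minAreaRect(onz(s,u,.082)[:,:2].astype(np.float32)*1000))
# tool: block-top contour hull and handle contour
for n,d,b in(("t",t,(360,190,450,260)),("s",s,(205,145,285,210))):
    im=up(d,*b).astype(int); hsv=cv2.cvtColor(im.astype(np.uint8),cv2.COLOR_RGB2HSV)
    warm=im[:,:,0]-im[:,:,2]
    v=im.max(2)
    m=((v>130)&(warm>=5)).astype(np.uint8); m=cv2.morphologyEx(m,cv2.MORPH_OPEN,np.ones((9,9)))
    cv2.imwrite(f"pics/m_{n}.png",m*255)
    dk=(v<62 if n=="s" else (v<84)).astype(np.uint8)
    cv2.imwrite(f"pics/d_{n}.png",dk*255)
E
python3 -c "
import cv2,numpy as np
a=[cv2.resize(cv2.imread(f'pics/{k}.png'),(390,290)) for k in('m_t','m_s','d_t','d_s')]
cv2.imwrite('pics/mm.png',np.vstack([np.hstack(a[:2]),np.hstack(a[2:])]))"
```

```text
90 1 [391.10299296 206.72271127] [0.52387746 0.154274   0.082     ] [0.54073468 0.18177731 0.12383926 0.0664375 ]
100 3 [425.27500141 218.20666864] [0.54762351 0.25664906 0.082     ] [0.5466803  0.24334362 0.07584546 0.02872036]
110 4 [415.4417943  219.24353389] [0.5558733  0.22789371 0.082     ] [5.47979458e-01 2.30397085e-01 6.90506696e-02 1.71150050e-04]
120 11 [414.39912953 218.99308414] [0.55550934 0.2248203  0.082     ] [0.54784265 0.22861134 0.0699893  0.00280728]
130 28 [415.03671541 217.91450064] [0.55149544 0.22659854 0.082     ] [0.54687763 0.2284394  0.07463291 0.00074156]
140 28 [414.96289724 218.36246873] [0.55307322 0.22641909 0.082     ] [0.54726337 0.22879044 0.07272899 0.00104431]
```

View pics/mm.png

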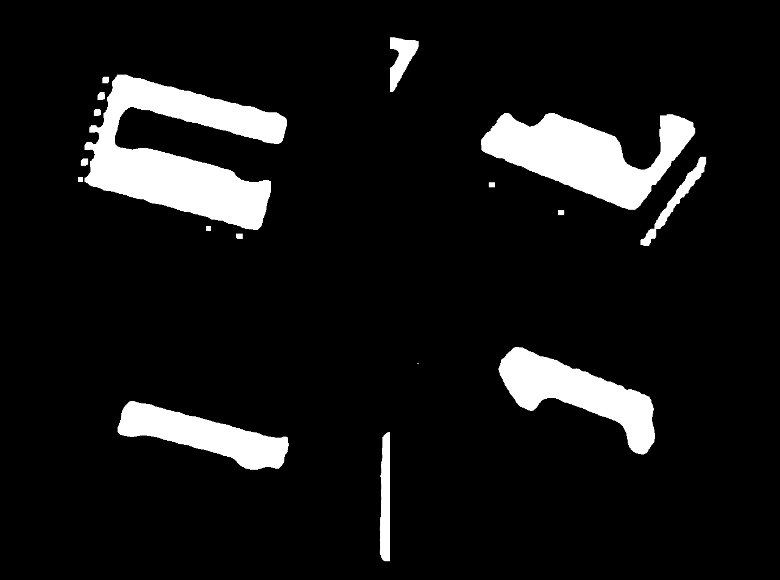

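```bash
cat >> m.py <<'E'
def blocktop(d,b,z,s=8):
    im=up(d,*b).astype(int); v=im.max(2)
    m=((v>130)&(im[:,:,0]-im[:,:,2]>=5)).astype(np.uint8); m=cv2.morphologyEx(m,cv2.MORPH_OPEN,np.ones((15,15)))
    cs=[c for c in cv2.findContours(m,0,1)[0] if cv2.contourArea(c)>3000]
    h=cv2.convexHull(np.vstack(cs))[:,0]
    u=(h+.5)/s-.5+b[:2]
    P=onz(d,u,z)[:,:2]
    return u,cv2.minAreaRect(P.astype(np.float32)*1000)
E
python3 - <<'E'
from m import *
t=cam("top"); s=cam("scene")
for z in(.055,.06,.065):
  print(z,blocktop(t,(360,190,450,260),z)[1],blocktop(s,(212,150,277,210),z)[1])
# corners for triangulation
c=[]
for d,b in((t,(360,190,450,260)),(s,(212,150,277,210))):
    r=blocktop(d,b,.06)[1]; bx=cv2.boxPoints(r)/1000; print(bx); c.append(proj(d,np.c_[bx,[.06]*4]))
print(c)
E
```

```text
0.055 ((466.0652770996094, -315.5882873535156), (125.93296813964844, 88.4476089477539), 73.00720977783203) ((462.3506774902344, -316.6264953613281), (124.34065246582031, 85.71617126464844), 72.79813385009766)
0.06 ((465.42218017578125, -314.6056213378906), (125.40267181396484, 88.07515716552734), 73.0073013305664) ((465.76690673828125, -315.05169677734375), (123.7584457397461, 85.31480407714844), 72.79813385009766)
0.065 ((464.77911376953125, -313.62298583984375), (124.87236022949219, 87.70269012451172), 73.00728607177734) ((469.1828918457031, -313.4767761230469), (123.17620086669922, 84.91343688964844), 72.79810333251953)
[[ 0.40498272 -0.36169958]
 [ 0.48921272 -0.38743952]
 [ 0.5258616  -0.26751167]
 [ 0.44163164 -0.24177173]]
[[ 0.40671754 -0.36154753]
 [ 0.48821607 -0.38677847]
 [ 0.5248163  -0.26855588]
 [ 0.44331774 -0.24332492]]
[array([[419.70944869, 245.68304941],
       [426.20851489, 217.49798898],
       [385.78283022, 206.65212516],
       [378.78079288, 234.51003551]]), array([[235.81952544, 159.0271309 ],
       [221.53605634, 177.81333108],
       [254.85091495, 192.15718113],
       [268.38586124, 172.50732277]])]
```

```bash
python3 - <<'E'
from m import *
t=cam("top"); s=cam("scene")
crop(t,245,180,285,245,9,"pics/posts_t.png")
crop(t,176,180,216,225,12,"pics/tab_t.png")
crop(s,365,185,395,245,9,"pics/posts_s.png")
crop(s,435,210,470,260,12,"pics/tab_s.png")
C=np.array([.5455,.2269]); a=np.radians(81); y=np.array([np.cos(a),np.sin(a)]); x=np.array([y[1],-y[0]])
print(x,y)
tab=C+.1*y; print("tab",tab,proj(t,[*tab,.09]),proj(s,[*tab,.09]))
for tr in (0,.01,.02):
    O=C-(.14-tr)*y
    for sg in(1,-1):
        p=O+sg*.068*x; print(tr,p,proj(t,[*p,.055]),proj(s,[*p,.055]))
E
python3 -c "
import cv2,numpy as np
a=[cv2.resize(cv2.imread(f'pics/{k}.png'),(390,290) if 0 else None,fx=f,fy=f) for k,f in(('posts_t',.9),('tab_t',.9),('posts_s',1),('tab_s',.9))]
H=max(i.shape[0] for i in a); W=sum(i.shape[1] for i in a); print([i.shape for i in a])
o=np.zeros((H,W,3),np.uint8);x=0
for i in a: o[:i.shape[0],x:x+i.shape[1]]=i;x+=i.shape[1]
cv2.imwrite('pics/pt.png',cv2.resize(o,None,fx=.55,fy=.55) if W>800 and 0 else o); print(W,H)"
```

```text
[ 0.98768834 -0.15643447] [0.15643447 0.98768834]
tab [0.56114345 0.32566883] [[188.0125746  198.66803979]] [[449.74181297 224.10801395]]
0 [0.59076198 0.07798609] [[272.3742755  189.34064295]] [[362.84964756 226.74113397]]
0 [0.45643637 0.09926118] [[265.41535966 232.86519236]] [[373.48448379 190.87729966]]
0.01 [0.59232633 0.08786297] [[269.1776787  188.93512462]] [[366.09194661 227.66021948]]
0.01 [0.45800071 0.10913806] [[262.15240287 232.43828944]] [[376.56221357 191.70178328]]
0.02 [0.59389067 0.09773986] [[265.98290898 188.52983808]] [[369.34271842 228.58170674]]
0.02 [0.45956506 0.11901494] [[258.89135098 232.01163574]] [[379.64754475 192.52830321]]
[(526, 324, 3), (486, 432, 3), (540, 270, 3), (540, 378, 3)]
1404 540
```

```bash
python3 -c "
import cv2
o=cv2.imread('pics/pt.png'); cv2.imwrite('pics/pt1.png',o[:,:756]); cv2.imwrite('pics/pt2.png',o[:,756:])"
```

```text
(no output)
```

View pics/pt1.png

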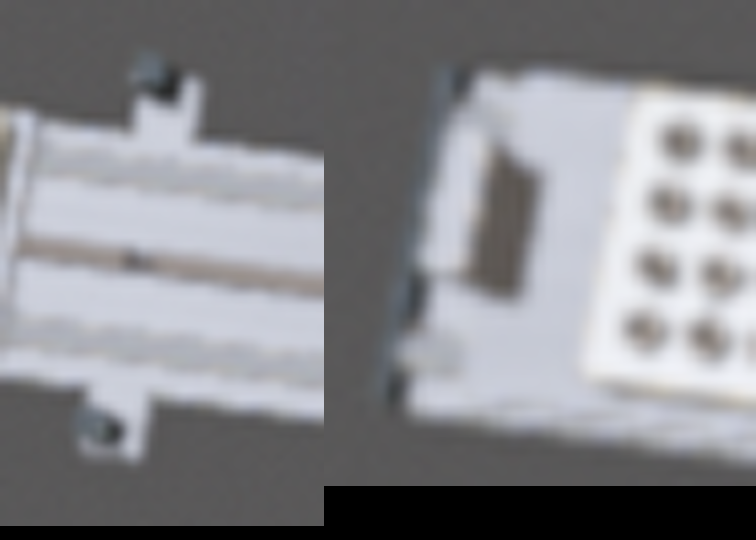

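View pics/pt2.png

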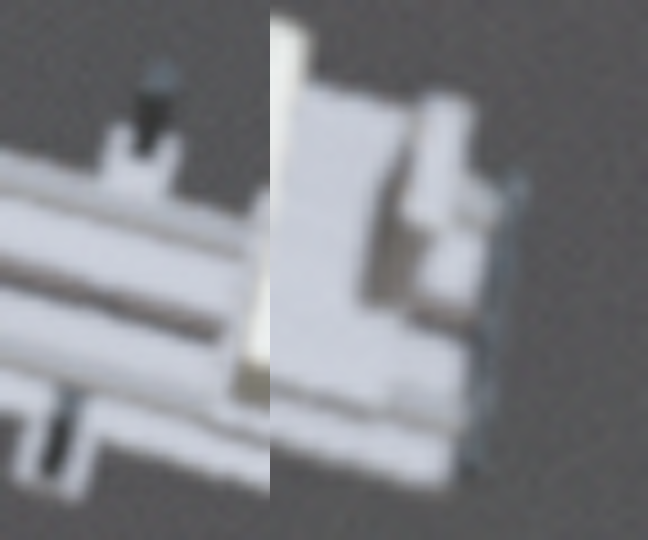

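Run:
```python
from m import *
t=cam("top"); s=cam("scene")
print("device",onz(t,[(108,273),(112,175),(98,272),(98,172)],0), onz(s,[(535,270),(528,185)],0))
n={"A":(341,245,.135,0),"c":(340,203,.125,0),"b":(340,157,.118,0),"orange":(290,268,.06,0)}
for k,(u,v,z,_) in n.items(): print(k,onz(t,(u,v),z)[0], proj(s,onz(t,(u,v),z)))
print("pip",onz(t,[(157,169),(232,163)],.011), "dish",onz(t,(244,139),.044),"box",onz(t,(294,145),.063))
# post fit: triangulate
print(tri(t,[(263.8,188.9),(257,231.9)],s,[(372.6,228.9),(382.8,193.3)]))
```

```text
device [[0.35089988 0.59820408 0.        ]
 [0.66653056 0.6097311  0.        ]
 [0.35479505 0.62976794 0.        ]
 [0.67802098 0.65656655 0.        ]] [[0.62357252 0.59970988 0.        ]
 [0.31032365 0.6176229  0.        ]]
A [ 0.40696699 -0.12463092  0.135     ] [[306.15598917 153.87173111]]
c [ 0.52852869 -0.12634078  0.125     ] [[298.75395464 187.52324264]]
b [ 0.66872125 -0.1313892   0.118     ] [[288.15115026 229.56002898]]
orange [0.34952757 0.02554221 0.06      ] [[354.00623884 160.56413277]]
pip [[0.67933905 0.45840482 0.011     ]
 [0.6924927  0.2149944  0.011     ]] dish [[0.76102029 0.17000757 0.044     ]] box [[0.72947053 0.00885148 0.063     ]]
[[0.59306562 0.10609853 0.05395802 0.00287403]
 [0.46012937 0.12715117 0.05329646 0.00417472]]
```

```bash
cat > d.py <<'E'
import sys,numpy as np
from scipy.spatial.transform import Rotation as R
from station import bot
def delta(p,yaw):
    s=bot.get_state(); T=R.from_euler("xyz",s["ee_rot"]); G=R.from_euler("xyz",[np.pi,0,np.radians(yaw)])
    rv=(T.inv()*G).as_rotvec()
    print("t",round(s["clock"],2),"pos",s["tool_pos"].round(4),"rpy",np.degrees(s["ee_rot"]).round(2),"q",s["joint_pos"].round(2))
    print("F",s["wrist_force"].round(2),"M",s["ft_torque"].round(2),"w",round(float(s["grip_width"]),4))
    print("turn",rv.round(4),"shift before turn",T.inv().apply(np.array(p)-s["tool_pos"]).round(4),"after turn",G.inv().apply(np.array(p)-s["tool_pos"]).round(4))
if __name__=="__main__": a=list(map(float,sys.argv[1:])); delta(a[:3],a[3])
E
python3 d.py .2 .48 .22 74.5
python3 d.py .2 .48 .22 -9
```

```text
t 0.7 pos [0.1665 0.6024 0.2017] rpy [-1.800e+02 -1.000e-02  7.455e+01] q [-1.27  0.69 -0.19  1.57  0.16  0.9  -0.22]
F [-0.42  0.63  0.03] M [ 0.01  0.   -0.02] w 0.0882
turn [-0.     -0.0001  0.0008] shift before turn [-0.1091  0.0649 -0.0184] after turn [-0.1091  0.065  -0.0183]
t 0.7 pos [0.1665 0.6024 0.2017] rpy [-1.800e+02 -1.000e-02  7.455e+01] q [-1.27  0.69 -0.19  1.57  0.16  0.9  -0.22]
F [-0.42  0.63  0.03] M [ 0.01  0.   -0.02] w 0.0882
turn [-1.0000e-04 -1.0000e-04  1.4582e+00] shift before turn [-0.1091  0.0649 -0.0184] after turn [ 0.0522  0.1157 -0.0183]
```

{"fn": "carry_out", "kwargs": {
  "rows": [
    [0, 0, 0, -0.054, 0.032, -0.01, 0.5],
    [0, 0, 0, -0.054, 0.032, -0.01, 1],
    [0, 0, 0.18, 0, 0, 0, 1],
    [0, 0, 0.18, 0, 0, 0, 1],
    [0, 0, 0.18, 0, 0, 0, 1]
  ]
}}

```text
clock: 1.32
tool_pos: [0.1991, 0.4833, 0.2216]
ee_rot: [-3.141, -0.001, 0.755]
wrist_force: [0.3, 1.4, -0.0]
grip_width: 0.0405
```

```bash
python3 d.py .568 .368 .2 -9
```

```text
t 1.32 pos [0.1991 0.4833 0.2216] rpy [-1.7997e+02 -3.0000e-02  4.3240e+01] q [-1.23  0.53 -0.05  1.85  0.04  0.76 -0.55]
F [ 0.31  1.41 -0.04] M [-0.04 -0.01 -0.04] w 0.0405
turn [-7.000e-04 -3.000e-04  9.118e-01] shift before turn [0.1897 0.3368 0.0216] after turn [0.3824 0.0562 0.0216]
```

{"fn": "carry_out", "kwargs": {
  "rows": [
    [0, 0, 0.182, 0, 0, 0, 1],
    [0, 0, 0.182, 0, 0, 0, 1],
    [0, 0, 0.182, 0, 0, 0, 1],
    [0, 0, 0.182, 0, 0, 0, 1],
    [0, 0, 0.182, 0, 0, 0, 1]
  ]
}}

```text
clock: 1.95
tool_pos: [0.1988, 0.4835, 0.2215]
ee_rot: [-3.141, 0.0, -0.155]
wrist_force: [0.4, 0.3, -0.4]
grip_width: 0.0007
```

{"fn": "carry_out", "kwargs": {
  "rows": [
    [0, 0, 0, 0.055, 0.008, 0, 1],
    [0, 0, 0, 0.055, 0.008, 0, 1],
    [0, 0, 0, 0.055, 0.008, 0, 1],
    [0, 0, 0, 0.055, 0.008, 0, 1],
    [0, 0, 0, 0.055, 0.008, 0, 1]
  ]
}}

```text
clock: 2.58
tool_pos: [0.4665, 0.4026, 0.2215]
ee_rot: [-3.141, 0.0, -0.149]
wrist_force: [1.2, 1.0, 0.1]
grip_width: 0.0006
```

```bash
python3 d.py .568 .368 .2 -9
```

```text
t 2.58 pos [0.4665 0.4026 0.2215] rpy [-1.7995e+02  1.0000e-02 -8.5100e+00] q [-0.89  0.66  0.19  1.58 -0.15  0.91 -0.8 ]
F [1.23 0.96 0.15] M [-0.03  0.07  0.01] w 0.0006
turn [-0.0008  0.0002  0.0085] shift before turn [0.1055 0.0192 0.0214] after turn [0.1057 0.0183 0.0215]
```

{"fn": "carry_out", "kwargs": {
  "rows": [
    [0, 0, 0.002, 0.053, 0.009, 0, 1],
    [0, 0, 0, 0.053, 0.009, 0.02, 1],
    [0, 0, 0, 0, 0, 0.05, 1],
    [0, 0, 0, 0, 0, 0.05, 1],
    [0, 0, 0, 0, 0, 0.042, 1]
  ]
}}

```text
clock: 3.2
tool_pos: [0.5665, 0.3692, 0.0573]
ee_rot: [3.141, 0.001, -0.151]
wrist_force: [0.3, 0.8, -0.7]
grip_width: 0.0002
```

```bash
python3 - <<'E'
from m import *
t=cam("top"); s=cam("scene")
crop(t,160,150,280,240,6,"pics/a_t.png");crop(s,380,170,500,260,6,"pics/a_s.png")
E
python3 d.py .5635 .3406 .06 -9
```

```text
t 3.3 pos [0.5632 0.3673 0.0543] rpy [179.63   0.45  -8.63] q [-0.72  0.94  0.14  1.51 -0.17  0.71 -0.65]
F [-0.11 -0.71  0.39] M [-0.13  0.15 -0.02] w 0.0003
turn [0.0065 0.0079 0.0065] shift before turn [ 0.0043  0.0264 -0.0055] after turn [ 0.0045  0.0263 -0.0057]
```

View pics/a_t.png

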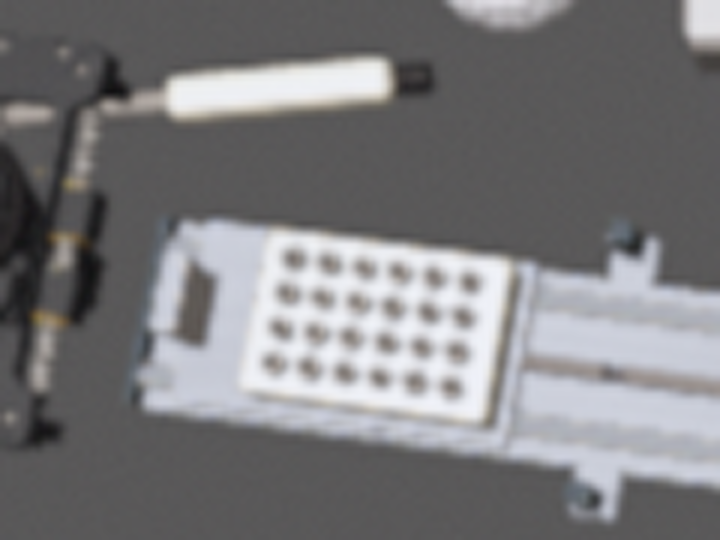

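View pics/a_s.png

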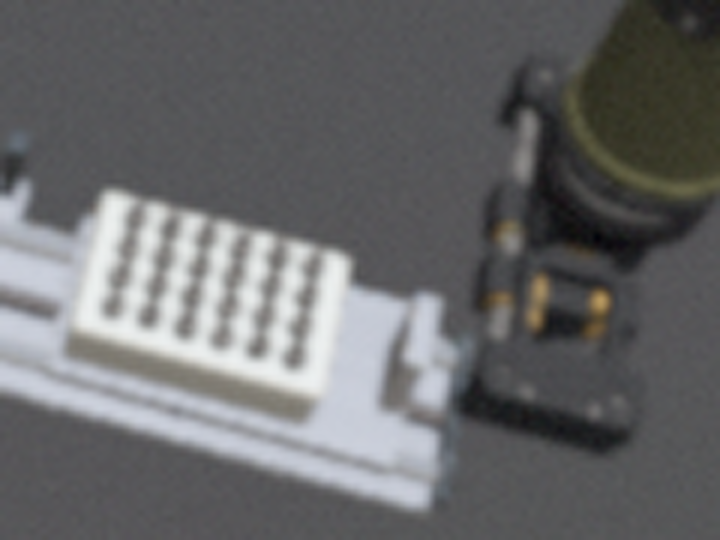

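{"fn": "carry_out", "kwargs": {
  "rows": [
    [0, 0, 0.006, 0.003, 0.01, -0.004, 1],
    [0, 0, 0, 0, 0.01, 0, 1],
    [0, 0, 0, 0, 0.01, 0, 1],
    [0, 0, 0, 0, 0.01, 0, 1],
    [0, 0, 0, 0, 0, 0, 1]
  ]
}}

```text
clock: 3.92
tool_pos: [0.564, 0.3279, 0.0637]
ee_rot: [3.141, -0.0, -0.159]
wrist_force: [0.7, -0.9, -0.0]
grip_width: 0.0003
```

```bash
cat > look.py <<'E'
import sys
from m import *
from d import delta
t=cam("top"); s=cam("scene"); k=sys.argv[1]
if len(sys.argv)>2: crop(t,170,150,300,250,6,f"pics/{k}_t.png")
O=np.array([.5270,.1165]); a=np.radians(81); y=np.array([np.cos(a),np.sin(a)]); x=np.array([y[1],-y[0]])
c,ar=caps(t,190,180,300,240)
print("caps",len(c))
if len(c)>10:
    P=onz(t,c,.082)[:,:2]; r=cv2.minAreaRect(P.astype(np.float32)*1000); print(r)
    C=np.array(r[0])/1000; print("local rel O: x %.4f y %.4f travel %.4f"%((C-O)@x,(C-O)@y,.14-(C-O)@y))
p=O+y*(.115); delta([*p,.06],-9)
E
python3 look.py b 1
```

```text
caps 24
((545.56396484375, 226.89308166503906), (89.94760131835938, 54.164955139160156), 80.95856475830078)
local rel O: x 0.0011 y 0.1119 travel 0.0281
t 4.03 pos [0.5638 0.3296 0.0634] rpy [-179.96   -0.     -8.99] q [-0.67  0.9   0.13  1.59 -0.17  0.66 -0.61]
F [-0.17  0.31  0.78] M [-0.03  0.05 -0.  ] w 0.0003
turn [-0.0007 -0.      0.0001] shift before turn [-0.0031  0.1012  0.0034] after turn [-0.0031  0.1012  0.0034]
```

View pics/b_t.png

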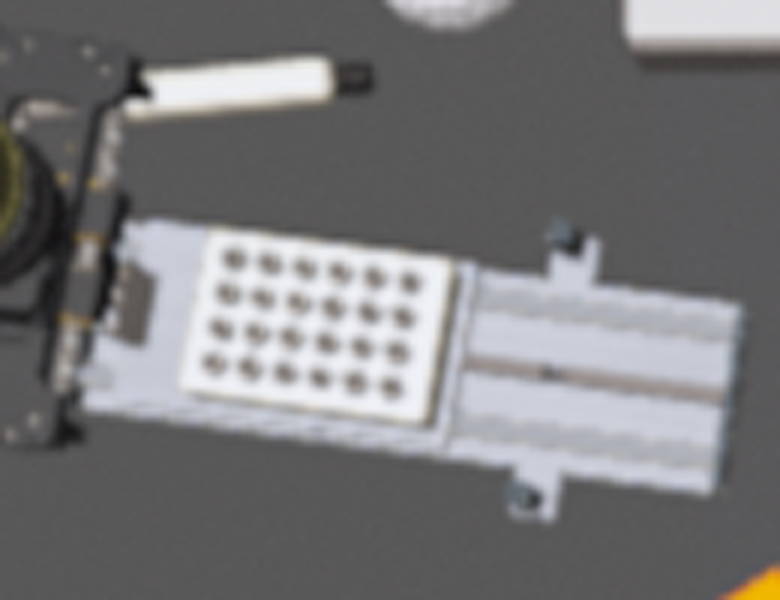

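Run:
```python
from m import *
t=cam("top"); s=cam("scene")
st=bot.get_state(); p=st["tool_pos"]; T=R.from_euler("xyz",st["ee_rot"]).as_matrix()
crop(s,380,170,500,260,6,"pics/b_s.png")
print(p)
for n,o in {"tcp":(0,0,0),"grasp":(0,0,-.019),"fing top":(0,0,-.064),"body+y":(0,.0375,-.064),"body-y":(0,-.0375,-.064)}.items():
    q=p+T@np.array(o); a=proj(t,q)[0];b=proj(s,q)[0]; print(n,q.round(3),a.round(1),((a-[170,150])*6).round(),b.round(1),((b-[380,170])*6).round())
```

```text
[0.56369973 0.33004359 0.06323508]
tcp [0.564 0.33  0.063] [189.6 199.6] [118. 298.] [448.7 229.4] [412. 357.]
grasp [0.564 0.33  0.082] [187.5 198.4] [105. 290.] [450.5 226.4] [423. 338.]
fing top [0.564 0.33  0.127] [182.1 195.3] [ 73. 272.] [455.1 218.7] [450. 292.]
body+y [0.558 0.293 0.127] [194.8 196.9] [149. 281.] [441.8 215.1] [371. 271.]
body-y [0.57  0.367 0.127] [169.5 193.6] [ -3. 262.] [468.5 222.3] [531. 314.]
```

View pics/b_s.png

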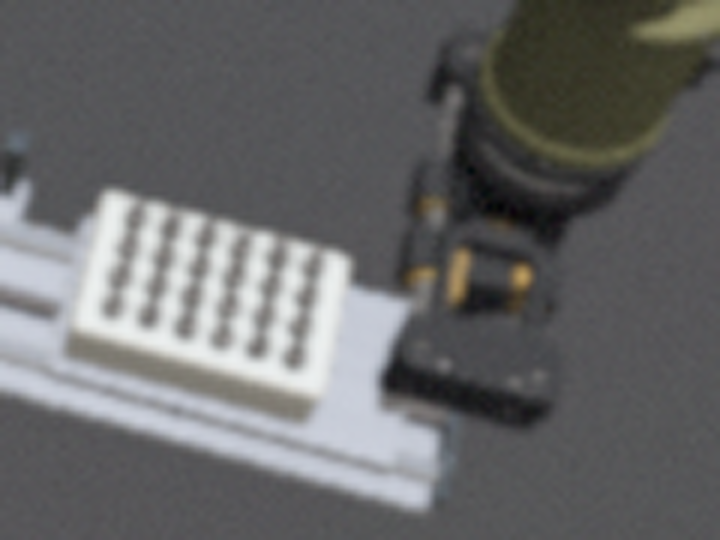

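Run:
```python
from m import *
for i in range(6):
    t=cam("top"); st=bot.get_state(); print(st["clock"],st["tool_pos"].round(4),st["wrist_force"].round(2),st["joint_efforts"].round(2))
    c,_=caps(t,190,180,300,240); print(onz(t,c.mean(0),.082).round(4))
crop(t,160,170,220,230,12,"pics/c_t.png")
```

```text
4.175 [0.5637 0.33   0.0632] [-0.23  0.03  0.09] [ 1.700e-01 -5.804e+01  3.570e+00 -1.202e+01 -3.000e-02 -3.000e-02
 -0.000e+00]
[[0.5454 0.2269 0.082 ]]
4.225 [0.5637 0.3299 0.0632] [0.81 0.13 0.05] [ 9.000e-02 -5.801e+01  3.540e+00 -1.203e+01 -4.000e-02 -3.000e-02
 -0.000e+00]
[[0.5454 0.2269 0.082 ]]
4.275 [0.5637 0.3298 0.0631] [-0.49 -0.81 -0.09] [ 3.000e-02 -5.798e+01  3.520e+00 -1.204e+01 -4.000e-02 -3.000e-02
 -0.000e+00]
[[0.5454 0.2269 0.082 ]]
4.325 [0.5637 0.3297 0.0632] [ 0.39 -0.21  0.7 ] [-0.000e+00 -5.795e+01  3.510e+00 -1.204e+01 -4.000e-02 -3.000e-02
 -0.000e+00]
[[0.5454 0.2269 0.082 ]]
4.375 [0.5638 0.3296 0.0632] [-0.54 -0.21  0.67] [-2.000e-02 -5.793e+01  3.500e+00 -1.204e+01 -4.000e-02 -3.000e-02
 -0.000e+00]
[[0.5454 0.2269 0.082 ]]
4.425 [0.5638 0.3295 0.0632] [-0.17 -0.45 -0.06] [-3.000e-02 -5.792e+01  3.500e+00 -1.204e+01 -4.000e-02 -3.000e-02
 -0.000e+00]
[[0.5454 0.2269 0.082 ]]
```

View pics/c_t.png

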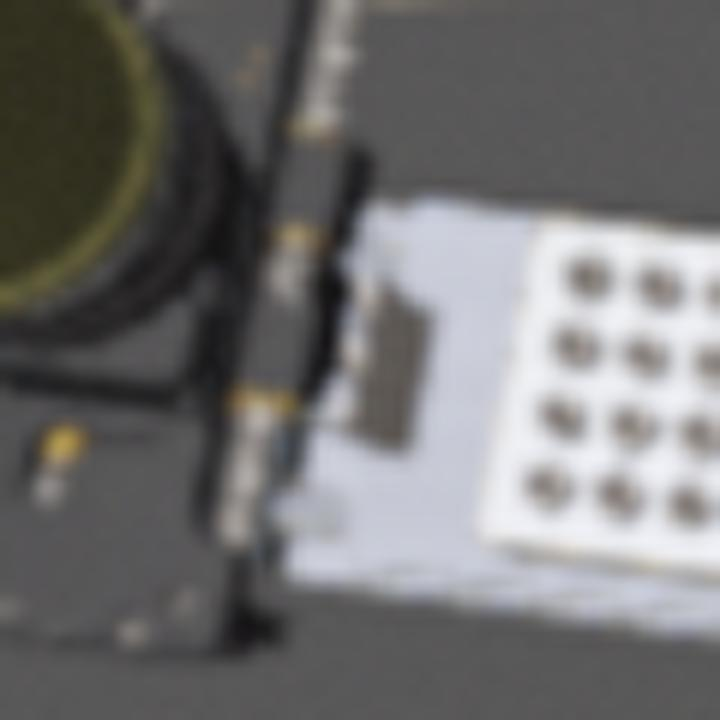

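{"fn": "carry_out", "kwargs": {
  "rows": [
    [0, 0, 0, 0, 0.004, 0, 1],
    [0, 0, 0, 0, 0.004, 0, 1],
    [0, 0, 0, 0, 0.004, 0, 1]
  ]
}}

```text
clock: 4.8
tool_pos: [0.5619, 0.3169, 0.0633]
ee_rot: [3.141, 0.0, -0.157]
wrist_force: [1.0, -0.1, -0.5]
grip_width: 0.0007
```

```bash
python3 look.py c 1
python3 - <<'E'
from m import *
t=cam("top"); s=cam("scene")
a=[]
for d,b in((t,(160,170,220,230)),(s,(420,190,480,250))):
    crop(d,*b,6,"pics/x.png"); a.append(cv2.imread("pics/x.png"))
cv2.imwrite("pics/d_ts.png",np.hstack(a))
E
```

```text
caps 24
((545.5593872070312, 226.89981079101562), (89.96711730957031, 54.12764358520508), 80.96742248535156)
local rel O: x 0.0011 y 0.1119 travel 0.0281
t 4.9 pos [0.562  0.3165 0.0633] rpy [179.97   0.    -9.05] q [-0.65  0.89  0.13  1.62 -0.17  0.64 -0.6 ]
F [ 0.31  0.01 -0.22] M [-0.08  0.06  0.01] w 0.0004
turn [ 0.0006  0.     -0.0009] shift before turn [-0.0032  0.088   0.0034] after turn [-0.0033  0.088   0.0033]
```

View pics/d_ts.png

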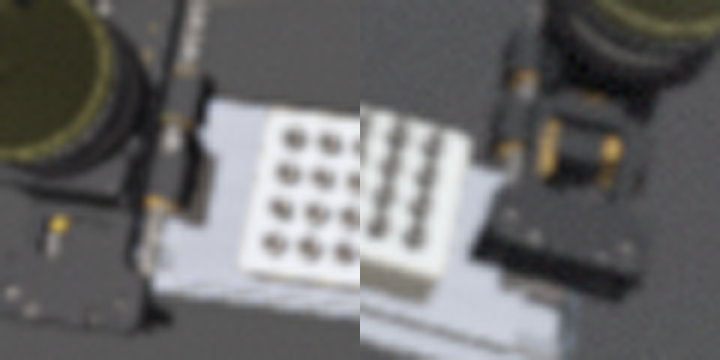

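Run:
```python
from m import *
t=cam("top"); s=cam("scene")
st=bot.get_state(); p=st["tool_pos"]; T=R.from_euler("xyz",st["ee_rot"])
f=lambda q:T.inv().apply(q-p).round(3)
Q=tri(t,[(184.2,224.2),(194,181.7)],s,[(445,204),(439.7,231.7)])
for q in Q: print(q.round(3), f(q[:3]))
a=[]
for n,d,b in(("t",t,(140,130,230,230)),("s",s,(410,140,500,240))):
    im=up(d,*b,8).copy()
    import itertools
    for X,Y,Z in itertools.product((-.0935,.0935),(-.0375,.0375),(-.064,-.12)):
        u=proj(d,p+T.apply([X,Y,Z]))[0]; v=((u-b[:2])*8).astype(int); cv2.circle(im,tuple(map(int,v)),4,(255,0,0) if Z>-.1 else (0,255,0),-1)
    for Z,c in((0,(255,0,255)),(-.019,(0,255,255))):
        u=proj(d,p+T.apply([0,0,Z]))[0]; v=((u-b[:2])*8).astype(int); cv2.circle(im,tuple(map(int,v)),4,c,-1)
    a.append(im[:,:,::-1])
cv2.imwrite("pics/e.png",cv2.resize(np.hstack(a),None,fx=.55,fy=.55))
```

```text
[0.486 0.325 0.084 0.02 ] [-0.076  0.004 -0.02 ]
[0.606 0.295 0.117 0.011] [ 0.047  0.016 -0.054]
```

View pics/e.png

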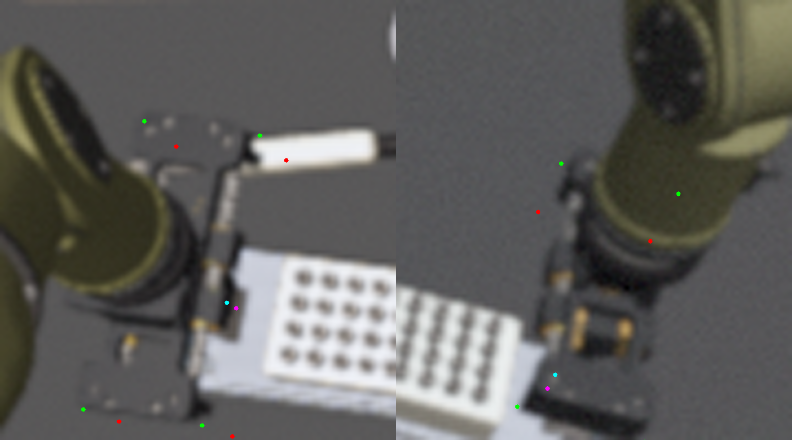

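Run:
```python
from m import *
t=cam("top"); s=cam("scene"); z=np.load("p0.npz"); t["pixels"]=z["t"]; s["pixels"]=z["s"]
p=np.array([.1665,.602,.2012]); T=R.from_euler("xyz",[np.pi,0,1.301])
a=[]
for d,b in((t,(0,300,100,400)),(s,(520,40,620,140))):
    im=up(d,*b,8).copy()
    for off,c in(((.044,0,0),(255,0,0)),((-.044,0,0),(255,0,0)),((.044,0,-.064),(0,255,0)),((-.044,0,-.064),(0,255,0)),((0,0,-.128),(0,255,255)),((0,0,0),(255,0,255))):
        v=((proj(d,p+T.apply(off))[0]-b[:2])*8); cv2.circle(im,tuple(map(int,v)),6,c,-1)
    a.append(im[:,:,::-1])
cv2.imwrite("pics/f.png",cv2.resize(np.hstack(a),None,fx=.5,fy=.5))
```

```text
(no output)
```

View pics/f.png

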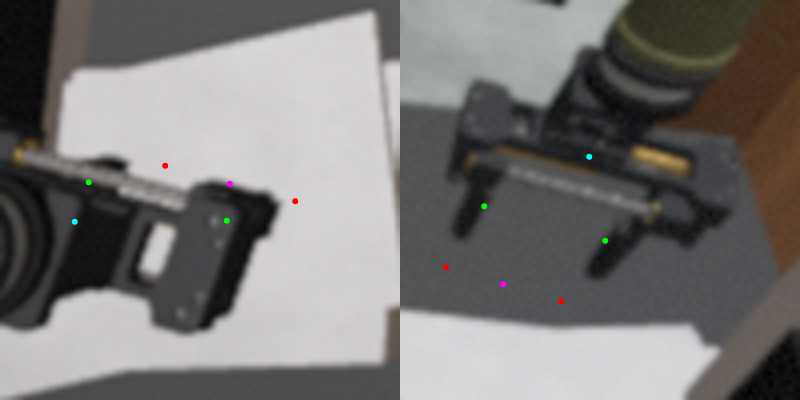

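The gripper passes over the tab without touching it. The start picture also shows the fingertips about 30 mm short of the reported TCP, so the reported pose looks offset. I raise and tilt the hand so that both cameras see the tips, and measure the offset.

{"fn": "carry_out", "kwargs": {
  "rows": [
    [0, 0, 0, 0, 0, -0.055, 1],
    [0, 0, 0, 0, 0, -0.055, 1],
    [-0.18, 0, 0, 0, 0, 0, 1],
    [-0.18, 0, 0, 0, 0, 0, 1],
    [-0.18, 0, 0, 0, 0, 0, 1]
  ]
}}

```text
clock: 5.82
tool_pos: [0.5622, 0.3187, 0.1748]
ee_rot: [2.598, -0.002, -0.156]
wrist_force: [0.5, 0.3, -0.9]
grip_width: 0.0004
```

```bash
cat > e.py <<'E'
import sys
from m import *
t=cam("top"); s=cam("scene")
st=bot.get_state(); p=st["tool_pos"]; T=R.from_euler("xyz",st["ee_rot"]); print(p,st["ee_rot"])
a=[]
for d in(t,s):
    c=proj(d,p)[0].astype(int); b=(c[0]-40,c[1]-40,c[0]+40,c[1]+40); print(b)
    im=up(d,*b,10).copy()
    for off,cc in(((0,0,0),(255,0,255)),((0,0,-.03),(0,255,255))):
        v=((proj(d,p+T.apply(off))[0]-b[:2]+.5)*10); cv2.circle(im,tuple(map(int,v)),3,cc,-1)
    a.append(im[:,:,::-1])
cv2.imwrite(f"pics/{sys.argv[1]}.png",cv2.resize(np.hstack(a),None,fx=.5,fy=.5))
E
python3 e.py g
```

```text
[0.55838873 0.32317659 0.16681945] [ 2.59807369  0.00733991 -0.14825597]
(np.int64(139), np.int64(154), np.int64(219), np.int64(234))
(np.int64(416), np.int64(169), np.int64(496), np.int64(249))
```

View pics/g.png

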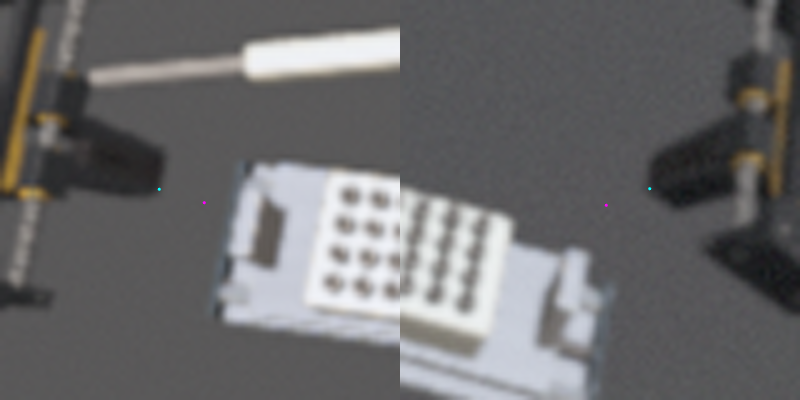

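```bash
python3 e.py g2; sed -i 's/,fx=.5,fy=.5/,fx=.5,fy=.5/' e.py; python3 e.py g3
```

```text
[0.56163226 0.31769023 0.17195531] [ 2.60136547e+00  7.51815843e-04 -1.55510118e-01]
(np.int64(140), np.int64(152), np.int64(220), np.int64(232))
(np.int64(415), np.int64(169), np.int64(495), np.int64(249))
[0.56304812 0.31546916 0.17494302] [ 2.60302730e+00 -2.17151772e-03 -1.59657027e-01]
(np.int64(141), np.int64(151), np.int64(221), np.int64(231))
(np.int64(414), np.int64(169), np.int64(494), np.int64(249))
```

View pics/g3.png

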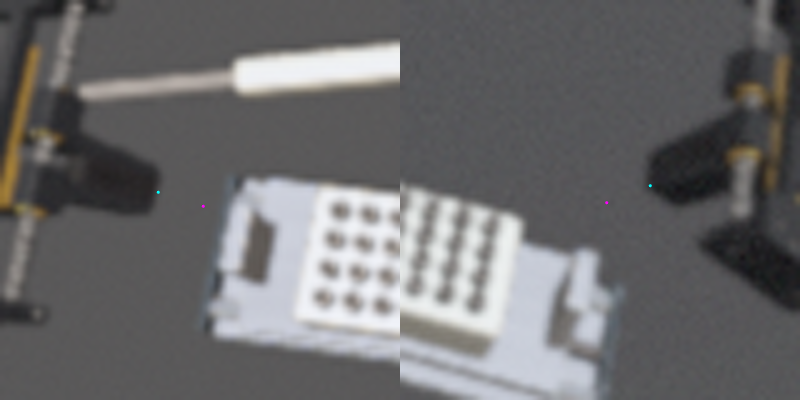

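Run:
```python
from m import *
t=cam("top"); s=cam("scene"); st=bot.get_state(); p=st["tool_pos"]; T=R.from_euler("xyz",st["ee_rot"])
print(p,st["dq"].round(4))
for b in((464.7,205.9),(463.7,204.9),(465.7,206.9)):
    q=tri(t,[(171.9,188.7)],s,[b])[0]; print(q.round(4),T.inv().apply(q[:3]-p).round(4))
crop(t,160,175,185,205,14,"pics/x.png"); a=cv2.imread("pics/x.png"); crop(s,452,188,487,218,14,"pics/x.png"); cv2.imwrite("pics/g4.png",np.hstack([a,cv2.imread("pics/x.png")])[:,:800])
```

```text
[0.56308361 0.31548101 0.17555259] [-0.0028  0.0006 -0.009  -0.0056 -0.0035  0.0066 -0.0009]
[0.5662 0.3325 0.201  0.0022] [ 0.0004 -0.0019 -0.0307]
[0.5654 0.33   0.2043 0.    ] [ 0.      0.0021 -0.0322]
[0.5671 0.335  0.1976 0.0044] [ 0.0009 -0.0058 -0.0292]
```

View pics/g4.png

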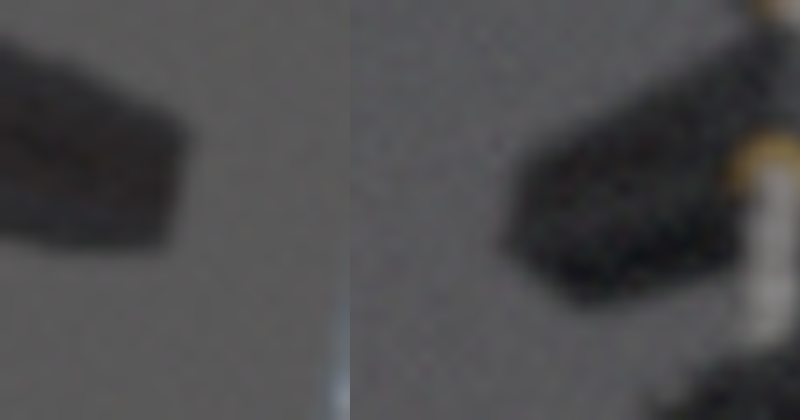

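{"fn": "carry_out", "kwargs": {
  "rows": [
    [0.18, 0, 0, 0, 0, 0, 1],
    [0.18, 0, 0, 0, 0, 0, 1],
    [0.18, 0, 0, 0, 0, 0, 1],
    [0, 0, 0, 0, -0.05, 0, 1],
    [0, 0, 0, 0, 0, 0, 1]
  ]
}}

```text
clock: 6.85
tool_pos: [0.5694, 0.3696, 0.1752]
ee_rot: [-3.135, -0.0, -0.156]
wrist_force: [0.1, 0.7, 0.7]
grip_width: 0.0004
```

```bash
python3 d.py .5674 .3652 .03 -9
```

```text
t 6.85 pos [0.5694 0.3696 0.1752] rpy [-1.7964e+02 -2.0000e-02 -8.9300e+00] q [-0.72  0.79  0.17  1.43 -0.15  0.93 -0.67]
F [0.12 0.73 0.69] M [ 0.    0.07 -0.05] w 0.0004
turn [-0.0062 -0.0003  0.0013] shift before turn [-0.0013  0.0055  0.1452] after turn [-0.0013  0.0046  0.1452]
```

{"fn": "carry_out", "kwargs": {
  "rows": [
    [0, 0, 0, 0, 0, 0.045, 1],
    [0, 0, 0, 0, 0, 0.045, 1],
    [0, 0, 0, 0, 0, 0.035, 1],
    [0, 0, 0, 0, 0, 0.015, 1],
    [0, 0, 0, 0, 0, 0, 1]
  ]
}}

```text
clock: 7.48
tool_pos: [0.5701, 0.3664, 0.0338]
ee_rot: [-3.141, -0.0, -0.158]
wrist_force: [-0.6, -0.1, 0.5]
grip_width: 0.0004
```

```bash
python3 look.py h
```

```text
caps 24
((545.568603515625, 226.90618896484375), (89.93714141845703, 54.16183090209961), 81.0031509399414)
local rel O: x 0.0011 y 0.1120 travel 0.0280
t 7.58 pos [0.5712 0.3674 0.0352] rpy [-1.7987e+02 -1.5000e-01 -9.0100e+00] q [-0.71  0.97  0.13  1.51 -0.18  0.67 -0.65]
F [ 0.39  0.3  -0.26] M [-0.1   0.06 -0.01] w 0.0003
turn [-0.0022 -0.0026 -0.0002] shift before turn [-0.0043  0.1397 -0.0251] after turn [-0.0044  0.1397 -0.0248]
```

{"fn": "carry_out", "kwargs": {
  "rows": [
    [0, 0, 0, -0.003, 0.015, 0.003, 1],
    [0, 0, 0, 0, 0.015, 0, 1],
    [0, 0, 0, 0, 0.015, 0, 1],
    [0, 0, 0, 0, 0.015, 0, 1],
    [0, 0, 0, 0, 0, 0, 1]
  ]
}}

```text
clock: 8.2
tool_pos: [0.5582, 0.3064, 0.0314]
ee_rot: [3.141, -0.001, -0.159]
wrist_force: [0.3, -0.1, -0.3]
grip_width: 0.0006
```

```bash
python3 look.py i
```

```text
caps 25
((544.18310546875, 217.76495361328125), (153.3035125732422, 54.37644958496094), 80.36823272705078)
local rel O: x 0.0011 y 0.1027 travel 0.0373
t 8.3 pos [0.5581 0.3074 0.031 ] rpy [ 1.80e+02 -6.00e-02 -9.04e+00] q [-0.64  0.93  0.11  1.65 -0.17  0.56 -0.59]
F [ 0.16  0.22 -0.09] M [-0.06  0.1   0.01] w 0.0002
turn [ 0.     -0.001  -0.0007] shift before turn [-0.0008  0.0785 -0.029 ] after turn [-0.0009  0.0785 -0.029 ]
```

```bash
sed -i 's/P=onz(t,c,.082)\[:,:2\]; r=/P=onz(t,c,.082)[:,:2]; P=P[np.linalg.norm(P-np.median(P,0),axis=1)<.058]; print(len(P)); r=/' look.py; python3 look.py i 1
```

```text
caps 25
24
((538.991455078125, 186.01283264160156), (90.00567626953125, 54.17289352416992), 80.49748229980469)
local rel O: x 0.0010 y 0.0705 travel 0.0695
t 8.4 pos [0.5578 0.3081 0.0305] rpy [-1.7999e+02 -3.0000e-02 -9.0000e+00] q [-0.64  0.93  0.11  1.65 -0.17  0.56 -0.59]
F [ 0.17 -0.14  0.22] M [-0.02  0.14  0.  ] w 0.0003
turn [-0.0001 -0.0005  0.0001] shift before turn [-0.0004  0.079  -0.0295] after turn [-0.0004  0.079  -0.0295]
```

View pics/i_t.png

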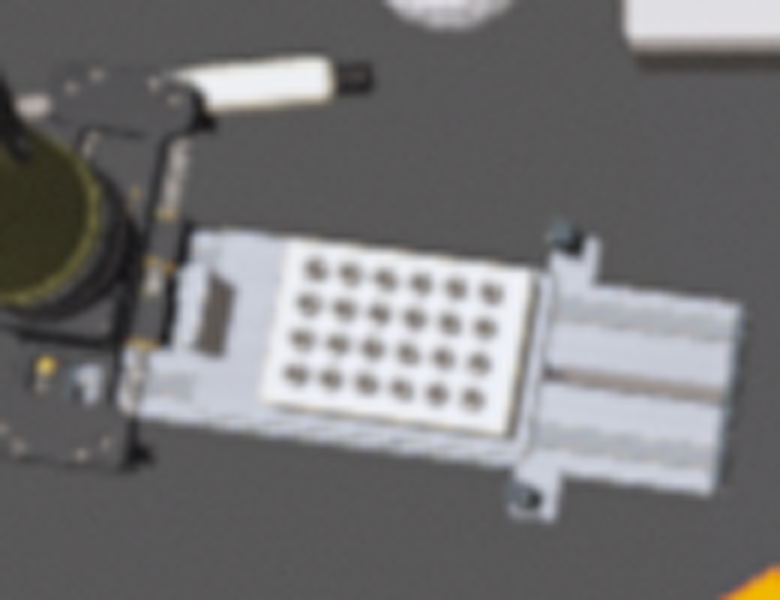

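{"fn": "carry_out", "kwargs": {
  "rows": [
    [0, 0, 0, 0, 0.012, 0, 1],
    [0, 0, 0, 0, 0.012, 0, 1],
    [0, 0, 0, 0, 0.012, 0, 1],
    [0, 0, 0, 0, 0.012, 0, 1],
    [0, 0, 0, 0, 0.01, 0, 1]
  ]
}}

```text
clock: 9.02
tool_pos: [0.548, 0.2518, 0.0304]
ee_rot: [-3.139, 0.0, -0.156]
wrist_force: [0.3, 5.1, -0.6]
grip_width: 0.0003
```

{"fn": "carry_out", "kwargs": {
  "rows": [
    [0, 0, 0, 0, 0, 0, 1],
    [0, 0, 0, 0, 0, 0, 1],
    [0, 0, 0, 0, 0, 0, 1]
  ]
}}

```text
clock: 9.4
tool_pos: [0.5484, 0.2503, 0.0302]
ee_rot: [3.141, -0.0, -0.157]
wrist_force: [-0.3, 0.6, 0.1]
grip_width: 0.0005
```

```bash
python3 look.py j
```

```text
caps 25
25
((537.500244140625, 128.27020263671875), (89.9580307006836, 70.12023162841797), 80.8129653930664)
local rel O: x 0.0085 y 0.0133 travel 0.1267
t 9.5 pos [0.5484 0.2507 0.0302] rpy [179.98  -0.    -8.98] q [-0.56  0.9   0.09  1.76 -0.15  0.49 -0.52]
F [-1.59 -0.52  0.45] M [-0.1   0.09 -0.  ] w 0.0001
turn [ 0.0003 -0.      0.0003] shift before turn [-0.0001  0.0209 -0.0298] after turn [-0.0001  0.0209 -0.0298]
```

{"fn": "carry_out", "kwargs": {
  "rows": [
    [0, 0, 0, 0, 0.004, 0, 1],
    [0, 0, 0, 0, 0.003, 0, 1],
    [0, 0, 0, 0, 0.002, 0, 1],
    [0, 0, 0, 0, 0, 0, 1],
    [0, 0, 0, 0, 0, 0, 1]
  ]
}}

```text
clock: 10.12
tool_pos: [0.5469, 0.242, 0.0303]
ee_rot: [-3.141, 0.0, -0.157]
wrist_force: [-1.1, 2.9, -1.4]
grip_width: 0.0001
```

```bash
sed -i 's/<.058/<.0565/' look.py; python3 look.py k 1
```

```text
caps 25
24
((536.6398315429688, 123.64393615722656), (89.40372467041016, 70.24710845947266), 80.92550659179688)
local rel O: x 0.0084 y 0.0086 travel 0.1314
t 10.22 pos [0.5468 0.242  0.0302] rpy [-1.80e+02  1.00e-02 -8.99e+00] q [-0.54  0.9   0.09  1.78 -0.15  0.47 -0.51]
F [ 0.5   2.18 -1.44] M [ 0.49  0.06 -0.08] w 0.0006
turn [-0.      0.0002  0.0002] shift before turn [ 0.      0.012  -0.0298] after turn [ 0.      0.012  -0.0298]
```

View pics/k_t.png

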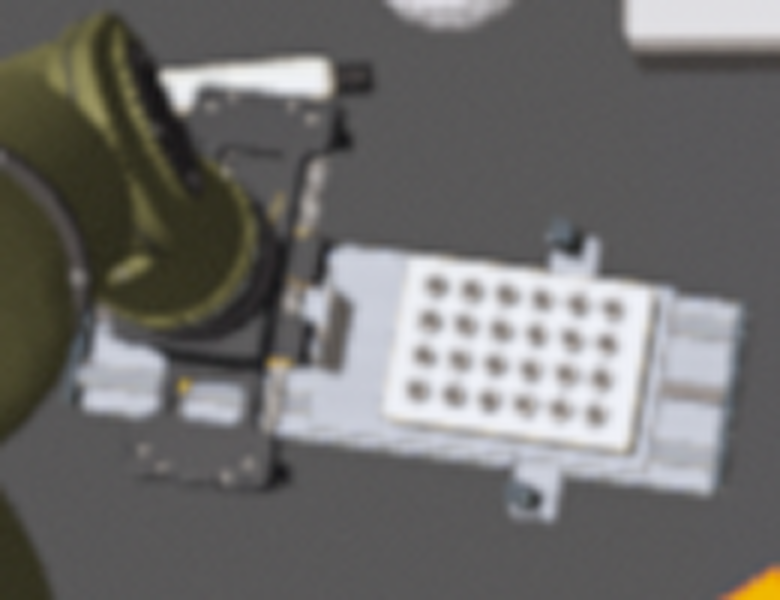

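```bash
sed -i 's/P=P\[np.linalg.norm.*<.0565\]/P=P[(abs((P-O)@x-.001)<.034)\&(abs((P-np.median(P,0))@y)<.052)]/' look.py; python3 look.py k
```

```text
caps 25
24
((528.8414306640625, 125.158935546875), (89.90411376953125, 54.42224884033203), 80.74921417236328)
local rel O: x 0.0005 y 0.0088 travel 0.1312
t 10.32 pos [0.5469 0.242  0.0302] rpy [-1.80e+02  1.00e-02 -8.99e+00] q [-0.54  0.9   0.09  1.78 -0.15  0.47 -0.51]
F [-0.56  3.32 -1.73] M [ 0.5   0.04 -0.06] w 0.0007
turn [-0.0001  0.0002  0.0002] shift before turn [ 0.      0.012  -0.0298] after turn [ 0.      0.012  -0.0298]
```

{"fn": "carry_out", "kwargs": {
  "rows": [
    [0, 0, 0, 0, 0.002, 0, 1],
    [0, 0, 0, 0, 0, 0, 1]
  ]
}}

```text
clock: 10.58
tool_pos: [0.5464, 0.2392, 0.0302]
ee_rot: [3.141, 0.0, -0.157]
wrist_force: [0.5, 1.3, 0.2]
grip_width: 0.0006
```

```bash
python3 look.py k
```

```text
caps 25
24
((528.3995361328125, 122.32830810546875), (90.15502166748047, 54.227840423583984), 80.79181671142578)
local rel O: x 0.0005 y 0.0060 travel 0.1340
t 10.68 pos [0.5464 0.239  0.0302] rpy [ 1.7994e+02  2.0000e-02 -9.0200e+00] q [-0.54  0.9   0.09  1.78 -0.15  0.47 -0.51]
F [-1.17  1.86 -0.36] M [ 0.14  0.13 -0.04] w 0.0006
turn [ 0.0011  0.0004 -0.0004] shift before turn [-0.      0.0091 -0.0297] after turn [-0.      0.009  -0.0298]
```

{"fn": "carry_out", "kwargs": {
  "rows": [
    [0, 0, 0, 0, 0.002, 0, 1],
    [0, 0, 0, 0, 0, 0, 1]
  ]
}}

```text
clock: 10.92
tool_pos: [0.5465, 0.2368, 0.0303]
ee_rot: [3.14, -0.0, -0.158]
wrist_force: [0.0, -0.3, -0.5]
grip_width: 0.0002
```

```bash
python3 look.py k
```

```text
caps 26
24
((528.0462646484375, 119.66156005859375), (90.02444458007812, 54.307979583740234), 80.58253479003906)
local rel O: x 0.0005 y 0.0033 travel 0.1367
t 11.03 pos [0.5466 0.237  0.0304] rpy [ 1.7995e+02 -2.0000e-02 -9.0300e+00] q [-0.54  0.89  0.09  1.78 -0.15  0.47 -0.51]
F [-0.79  0.39 -0.06] M [-0.03  0.04 -0.01] w 0.0006
turn [ 0.0008 -0.0004 -0.0006] shift before turn [-0.0005  0.0071 -0.0296] after turn [-0.0005  0.0071 -0.0296]
```

{"fn": "carry_out", "kwargs": {
  "rows": [
    [0, 0, 0, 0, 0.001, 0, 1],
    [0, 0, 0, 0, 0, 0, 1]
  ]
}}

```text
clock: 11.28
tool_pos: [0.5463, 0.2366, 0.0303]
ee_rot: [3.141, -0.0, -0.157]
wrist_force: [0.1, 0.0, 0.2]
grip_width: 0.0003
```

```bash
python3 look.py k|grep -v caps; python3 look.py l 1 | grep local
```

```text
24
((528.009521484375, 119.00997924804688), (89.53936767578125, 54.410362243652344), 80.27808380126953)
local rel O: x 0.0006 y 0.0026 travel 0.1374
t 11.38 pos [0.5462 0.2369 0.0303] rpy [180.  -0.  -9.] q [-0.53  0.89  0.09  1.79 -0.15  0.47 -0.51]
F [-0.11 -0.33 -0.7 ] M [-0.04  0.14 -0.  ] w 0.0005
turn [ 0.     -0.0001  0.0001] shift before turn [-0.0001  0.0069 -0.0297] after turn [-0.0001  0.0069 -0.0297]
local rel O: x 0.0006 y 0.0026 travel 0.1374
```

View pics/l_t.png

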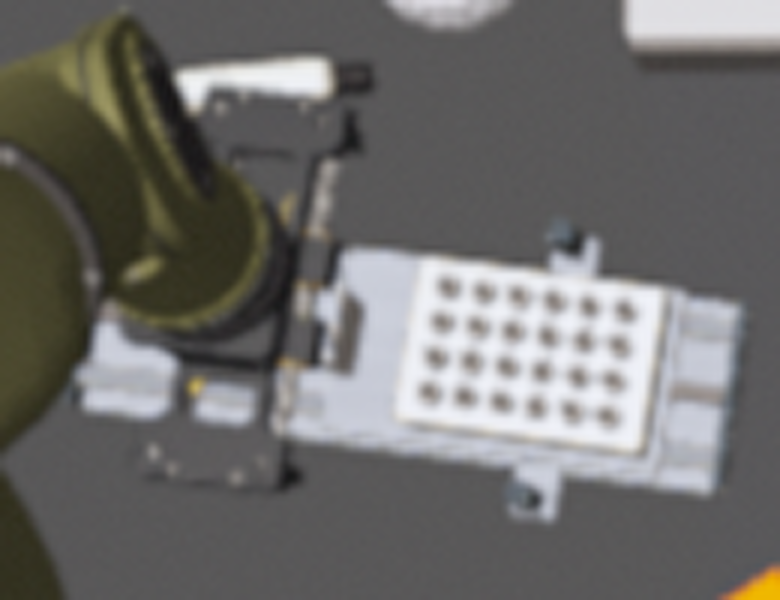

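{"fn": "carry_out", "kwargs": {
  "rows": [
    [0, 0, 0, 0, 0.001, 0, 1],
    [0, 0, 0, 0, 0, 0, 1],
    [0, 0, 0, 0, 0, 0, 1]
  ]
}}

```text
clock: 11.85
tool_pos: [0.546, 0.2359, 0.0303]
ee_rot: [-3.142, 0.0, -0.157]
wrist_force: [-0.5, -0.0, 0.2]
grip_width: 0.0006
```

```bash
for i in 1 2; do python3 look.py k|egrep -v "caps|turn|24"; done
python3 - <<'E'
from m import *
t=cam("top"); s=cam("scene")
a=[]
for d,b in((t,(245,180,280,240)),(s,(360,185,395,245))):
    crop(d,*b,10,"pics/x.png"); a.append(cv2.imread("pics/x.png"))
cv2.imwrite("pics/l_p.png",np.hstack(a))
E
```

```text
((527.81787109375, 118.36314392089844), (89.9888687133789, 54.37517547607422), 80.28012084960938)
local rel O: x 0.0005 y 0.0020 travel 0.1380
t 11.95 pos [0.546  0.236  0.0303] rpy [-179.99   -0.     -8.99] q [-0.53  0.89  0.08  1.79 -0.15  0.47 -0.5 ]
F [-0.32  0.06 -0.41] M [-0.09  0.1   0.04] w 0.0008
((527.827880859375, 118.33966827392578), (90.00667572021484, 54.387298583984375), 80.26403045654297)
local rel O: x 0.0005 y 0.0019 travel 0.1381
t 12.05 pos [0.546  0.236  0.0303] rpy [-179.99   -0.     -8.99] q [-0.53  0.89  0.08  1.79 -0.15  0.47 -0.5 ]
F [0.14 0.49 0.82] M [-0.09  0.07  0.01] w 0.0002
```

View pics/l_p.png

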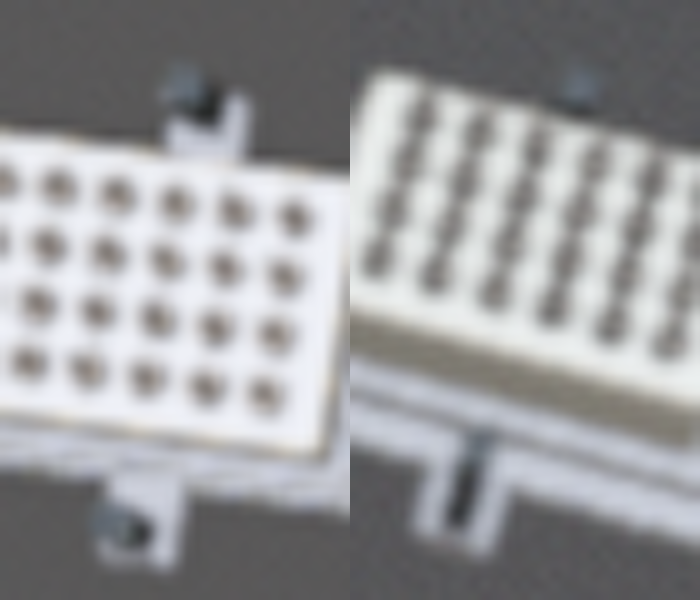

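{"fn": "carry_out", "kwargs": {
  "rows": [
    [0, 0, 0, 0, -0.01, 0, 1],
    [0, 0, 0, 0, -0.02, 0, 1],
    [0, 0, 0, 0, -0.02, 0, 1],
    [0, 0, 0, 0, 0, 0, 1]
  ]
}}

```text
clock: 12.65
tool_pos: [0.5535, 0.2894, 0.0302]
ee_rot: [-3.139, -0.0, -0.153]
wrist_force: [-0.3, 0.3, -0.6]
grip_width: 0.0006
```

```bash
python3 look.py m 1
python3 - <<'E'
from m import *
t=cam("top"); s=cam("scene")
Q=tri(t,[(263.05,188.35),(256.05,231.75)],s,[(372.55,228.55),(382.8,193.35)]); print(Q, Q.mean(0))
E
```

```text
caps 27
24
((527.81591796875, 118.33952331542969), (89.98362731933594, 54.37443923950195), 80.27904510498047)
local rel O: x 0.0005 y 0.0019 travel 0.1381
t 12.75 pos [0.5536 0.2855 0.0301] rpy [ 1.7997e+02  1.0000e-02 -8.9500e+00] q [-0.61  0.92  0.1   1.7  -0.16  0.53 -0.56]
F [-0.34 -0.47  0.27] M [-0.14  0.07 -0.01] w 0.0001
turn [0.0006 0.0001 0.0009] shift before turn [ 0.0001  0.0561 -0.0299] after turn [ 0.0002  0.0561 -0.0299]
[[0.5939868  0.10664669 0.05800221 0.00062374]
 [0.4606479  0.12846887 0.05417508 0.00138397]] [0.52731735 0.11755778 0.05608865 0.00100385]
```

{"fn": "carry_out", "kwargs": {
  "rows": [
    [0, 0, 0, 0, 0.02, 0, 1],
    [0, 0, 0, 0, 0.02, 0, 1],
    [0, 0, 0, 0, 0.008, 0, 1],
    [0, 0, 0, 0, 0.0035, 0, 1],
    [0, 0, 0, 0, 0, 0, 1]
  ]
}}

```text
clock: 13.48
tool_pos: [0.5459, 0.2347, 0.0304]
ee_rot: [-3.141, 0.0, -0.157]
wrist_force: [0.4, 0.1, 0.4]
grip_width: 0.0004
```

```bash
for i in 1 2 3; do python3 look.py k|egrep -v "caps|24|\(\("; done
```

```text
local rel O: x 0.0005 y 0.0002 travel 0.1398
t 13.57 pos [0.5457 0.2352 0.0303] rpy [-1.7997e+02  1.0000e-02 -8.9500e+00] q [-0.53  0.89  0.08  1.79 -0.15  0.46 -0.5 ]
F [-0.64 -0.08 -0.39] M [-0.08  0.11  0.04] w 0.0007
turn [-0.0006  0.0001  0.0009] shift before turn [ 0.0001  0.0051 -0.0297] after turn [ 0.0001  0.0051 -0.0297]
local rel O: x 0.0005 y 0.0002 travel 0.1398
t 13.68 pos [0.5457 0.2351 0.0302] rpy [-1.7998e+02  1.0000e-02 -8.9500e+00] q [-0.53  0.89  0.08  1.79 -0.15  0.46 -0.5 ]
F [-0.44  0.13 -0.94] M [-0.12  0.08 -0.03] w 0.0003
turn [-0.0003  0.0001  0.001 ] shift before turn [ 0.0001  0.0051 -0.0298] after turn [ 0.0001  0.0051 -0.0298]
local rel O: x 0.0005 y 0.0002 travel 0.1398
t 13.78 pos [0.5457 0.2349 0.0302] rpy [-179.99    0.     -8.95] q [-0.53  0.89  0.08  1.79 -0.15  0.46 -0.5 ]
F [-0.02 -0.18 -0.18] M [-0.08  0.11 -0.03] w 0.0003
turn [-0.0001  0.0001  0.0008] shift before turn [ 0.0001  0.0049 -0.0298] after turn [ 0.0001  0.0049 -0.0298]
```

{"fn": "carry_out", "kwargs": {
  "rows": [
    [0, 0, 0, 0, 0.001, 0, 1],
    [0, 0, 0, 0, 0.0008, 0, 1],
    [0, 0, 0, 0, 0, 0, 1]
  ]
}}

```text
clock: 14.15
tool_pos: [0.5455, 0.2337, 0.0303]
ee_rot: [-3.14, -0.0, -0.156]
wrist_force: [1.0, 2.8, -1.6]
grip_width: 0.0004
```

```bash
for i in 1 2; do python3 look.py k|egrep -v "caps|24|\(\("; done
```

```text
local rel O: x 0.0005 y 0.0002 travel 0.1398
t 14.25 pos [0.5456 0.2336 0.0303] rpy [-1.7993e+02 -1.0000e-02 -8.9600e+00] q [-0.53  0.89  0.08  1.79 -0.15  0.46 -0.5 ]
F [ 0.32  3.34 -0.98] M [ 0.57 -0.04 -0.04] w 0.0005
turn [-0.0012 -0.0001  0.0007] shift before turn [ 0.      0.0036 -0.0297] after turn [-0.      0.0036 -0.0297]
local rel O: x 0.0005 y 0.0002 travel 0.1398
t 14.35 pos [0.5456 0.2336 0.0303] rpy [-1.7993e+02 -1.0000e-02 -8.9700e+00] q [-0.53  0.89  0.08  1.79 -0.15  0.46 -0.5 ]
F [ 0.66  3.98 -2.11] M [ 0.68  0.01 -0.05] w 0.0002
turn [-0.0012 -0.0001  0.0006] shift before turn [-0.      0.0035 -0.0297] after turn [-0.      0.0035 -0.0297]
```

{"fn": "carry_out", "kwargs": {
  "rows": [
    [0, 0, 0, 0, 0.001, 0, 1],
    [0, 0, 0, 0, 0, 0, 1]
  ]
}}

```text
clock: 14.6
tool_pos: [0.5455, 0.2335, 0.0303]
ee_rot: [-3.139, -0.0, -0.156]
wrist_force: [1.0, 5.3, -1.6]
grip_width: 0.0008
```

```bash
for i in 1 2; do python3 look.py k|egrep -v "caps|24|\(\("; done
```

```text
local rel O: x 0.0006 y 0.0001 travel 0.1399
t 14.7 pos [0.5455 0.2335 0.0303] rpy [-1.7986e+02 -2.0000e-02 -8.9400e+00] q [-0.53  0.89  0.08  1.79 -0.15  0.46 -0.5 ]
F [ 0.29  5.65 -2.43] M [ 1.02 -0.06 -0.13] w 0.0004
local rel O: x 0.0007 y 0.0001 travel 0.1399
t 14.8 pos [0.5456 0.2335 0.0303] rpy [-1.7986e+02 -3.0000e-02 -8.9400e+00] q [-0.53  0.89  0.08  1.79 -0.15  0.46 -0.5 ]
F [ 0.75  5.62 -1.39] M [ 1.13 -0.04 -0.1 ] w 0.0005
```

Pressing with 3 to 5.6 N no longer moves the carrier, and it sits level with the posts (measured travel 0.1399), so it has clicked in. I back off and recheck.

{"fn": "carry_out", "kwargs": {
  "rows": [
    [0, 0, 0, 0, -0.01, 0, 1],
    [0, 0, 0, 0, -0.03, 0, 1],
    [0, 0, 0, 0, 0, -0.055, 0.5],
    [0, 0, 0, 0, 0, -0.055, 0.3],
    [0, 0, 0, 0, 0, -0.055, 0]
  ]
}}

```text
clock: 15.42
tool_pos: [0.5513, 0.27, 0.1968]
ee_rot: [3.139, 0.0, -0.158]
wrist_force: [1.1, 0.1, -0.7]
grip_width: 0.0284
```

```bash
python3 look.py n 1;  python3 d.py .4656 -.3148 .24 -17
```

```text
caps 25
24
((527.5206909179688, 116.58322143554688), (89.76122283935547, 54.298004150390625), 80.376220703125)
local rel O: x 0.0005 y 0.0002 travel 0.1398
t 15.53 pos [0.5558 0.2717 0.2017] rpy [-179.67   -0.58   -9.08] q [-0.62  0.68  0.16  1.61 -0.13  0.85 -0.57]
F [ 0.77 -0.01  0.05] M [-0.03  0.01 -0.04] w 0.0362
turn [-0.0057 -0.0101 -0.0014] shift before turn [-0.0055  0.0436  0.1414] after turn [-0.0041  0.0428  0.1417]
t 15.53 pos [0.5558 0.2717 0.2017] rpy [-179.67   -0.58   -9.08] q [-0.62  0.68  0.16  1.61 -0.13  0.85 -0.57]
F [ 0.77 -0.01  0.05] M [-0.03  0.01 -0.04] w 0.0362
turn [-0.0064 -0.0097  0.1382] shift before turn [ 0.0039  0.5932 -0.0416] after turn [ 0.0853  0.5873 -0.0383]
```

View pics/n_t.png

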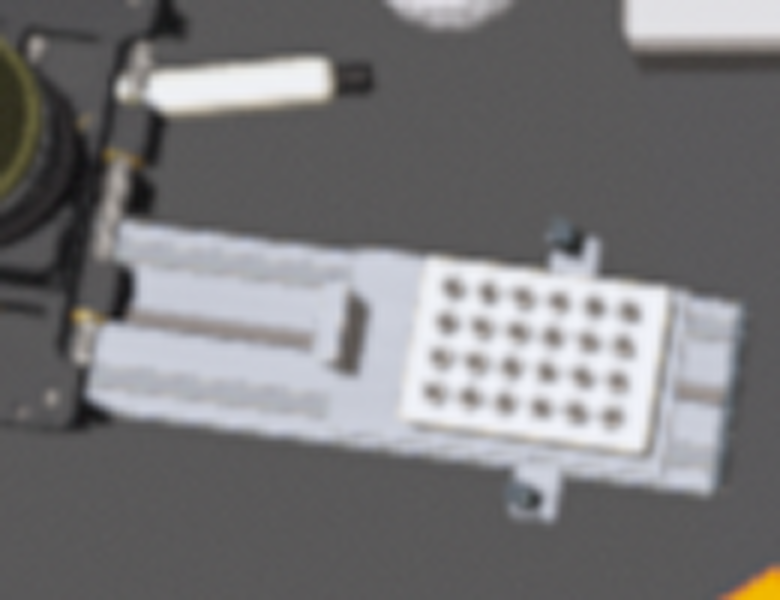

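{"fn": "carry_out", "kwargs": {
  "rows": [
    [0, 0, 0.138, 0, 0, -0.035, 0],
    [0, 0, 0, 0.01, 0.06, 0, 0],
    [0, 0, 0, 0.01, 0.06, 0, 0],
    [0, 0, 0, 0.01, 0.06, 0, 0],
    [0, 0, 0, 0.01, 0.06, 0, 0]
  ]
}}

```text
clock: 16.15
tool_pos: [0.519, 0.0273, 0.2298]
ee_rot: [3.14, 0.001, -0.296]
wrist_force: [1.3, -0.7, -0.2]
grip_width: 0.0863
```

{"fn": "carry_out", "kwargs": {
  "rows": [
    [0, 0, 0, 0.01, 0.06, 0, 0],
    [0, 0, 0, 0.01, 0.06, 0, 0],
    [0, 0, 0, 0.01, 0.06, 0, 0],
    [0, 0, 0, 0.01, 0.06, 0, 0],
    [0, 0, 0, 0.005, 0.05, 0, 0]
  ]
}}

```text
clock: 16.77
tool_pos: [0.4771, -0.2637, 0.2297]
ee_rot: [3.14, 0.002, -0.298]
wrist_force: [0.1, 0.7, -0.1]
grip_width: 0.0882
```

```bash
python3 d.py .4656 -.3148 .2 -17
```

```text
t 16.77 pos [ 0.4771 -0.2637  0.2297] rpy [ 1.7993e+02  1.0000e-01 -1.7050e+01] q [ 0.32  0.55  0.16  1.78 -0.11  0.82  0.24]
F [ 0.06  0.73 -0.11] M [-0.06  0.03 -0.01] w 0.0882
turn [ 0.0012  0.0017 -0.0008] shift before turn [0.0041 0.0522 0.0298] after turn [0.004  0.0523 0.0297]
```

{"fn": "carry_out", "kwargs": {
  "rows": [
    [0, 0, 0, 0.004, 0.052, 0, 0],
    [0, 0, 0, 0, 0, 0.03, 0],
    [0, 0, 0, 0, 0, 0.04, 0],
    [0, 0, 0, 0, 0, 0, 0],
    [0, 0, 0, 0, 0, 0, 0]
  ]
}}

```text
clock: 17.4
tool_pos: [0.4677, -0.312, 0.161]
ee_rot: [3.141, -0.0, -0.295]
wrist_force: [0.1, 0.4, 0.7]
grip_width: 0.0881
```

```bash
cat > v.py <<'E'
import sys
from m import *
t=cam("top"); s=cam("scene"); k=sys.argv[1]; a=[]
for d,b in((t,(350,180,440,270)),(s,(205,120,295,210))):
    crop(d,*b,4,"pics/x.png"); a.append(cv2.imread("pics/x.png"))
cv2.imwrite(f"pics/{k}.png",np.hstack(a))
E
python3 v.py o; python3 d.py .4656 -.3148 .052 -17
```

```text
t 17.5 pos [ 0.4684 -0.3121  0.1617] rpy [ 1.7995e+02 -1.4000e-01 -1.6900e+01] q [ 0.43  0.66  0.13  1.81 -0.13  0.67  0.34]
F [ 0.56 -0.26 -0.78] M [-0.08  0.05  0.05] w 0.0882
turn [ 0.0008 -0.0024  0.0018] shift before turn [-0.0022  0.0033  0.1097] after turn [-0.0019  0.0034  0.1097]
```

View pics/o.png

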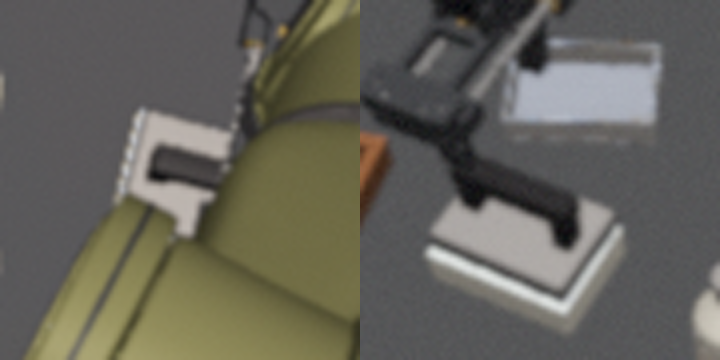

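{"fn": "carry_out", "kwargs": {
  "rows": [
    [0, 0, 0, -0.002, 0.003, 0.03, 0],
    [0, 0, 0, 0, 0, 0.03, 0],
    [0, 0, 0, 0, 0, 0, 0],
    [0, 0, 0, 0, 0, 0, 0]
  ]
}}

```text
clock: 18.0
tool_pos: [0.4658, -0.3145, 0.1018]
ee_rot: [3.141, -0.002, -0.295]
wrist_force: [-0.3, -0.2, -0.5]
grip_width: 0.0881
```

```bash
cat > w.py <<'E'
import sys
from m import *
t=cam("top"); s=cam("scene"); st=bot.get_state(); p=st["tool_pos"]; T=R.from_euler("xyz",st["ee_rot"]); print(p.round(4))
a=[]
for d,b in((t,(360,180,440,260)),(s,(215,130,295,210))):
    im=up(d,*b,10).copy()
    for X in(.044,-.044,0):
      for Z in (-.031,-.05):
        v=((proj(d,p+T.apply([X,0,Z]))[0]-b[:2]+.5)*10); cv2.circle(im,tuple(map(int,v)),4,(255,0,255) if Z>-.04 else (0,255,255),-1)
    a.append(im[:,:,::-1])
cv2.imwrite(f"pics/{sys.argv[1]}.png",cv2.resize(np.hstack(a),None,fx=.5,fy=.5))
E
python3 w.py p; python3 d.py .4656 -.3148 .052 -17
```

```text
[ 0.4658 -0.3145  0.1018]
t 18.1 pos [ 0.4658 -0.3145  0.1018] rpy [ 1.7996e+02 -1.6000e-01 -1.6900e+01] q [ 0.45  0.75  0.11  1.86 -0.14  0.54  0.35]
F [-0.55 -0.09 -0.42] M [ 0.01  0.1  -0.03] w 0.0878
turn [ 0.0007 -0.0028  0.0018] shift before turn [-0.0003  0.0003  0.0498] after turn [-0.0001  0.0004  0.0498]
```

View pics/p.png

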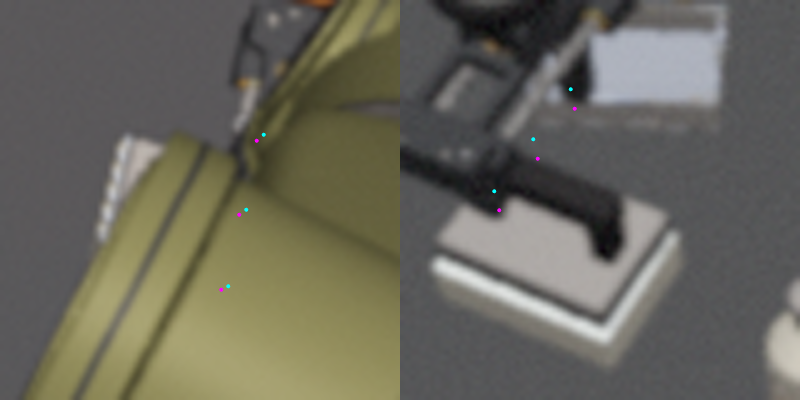

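{"fn": "carry_out", "kwargs": {
  "rows": [
    [0, 0, 0, 0, 0, 0.025, 0],
    [0, 0, 0, 0, 0, 0.025, 0],
    [0, 0, 0, 0, 0, 0, 0],
    [0, 0, 0, 0, 0, 0, 0]
  ]
}}

```text
clock: 18.6
tool_pos: [0.4655, -0.3144, 0.0515]
ee_rot: [3.141, -0.002, -0.295]
wrist_force: [-0.0, -0.0, 0.3]
grip_width: 0.088
```

```bash
python3 w.py q; python3 d.py .4656 -.3148 .052 -17
```

```text
[ 0.4656 -0.3144  0.0516]
t 18.7 pos [ 0.4656 -0.3144  0.0516] rpy [ 1.7996e+02 -1.3000e-01 -1.6910e+01] q [ 0.46  0.83  0.09  1.89 -0.15  0.43  0.36]
F [ 0.33  0.05 -0.03] M [-0.04  0.05 -0.02] w 0.0883
turn [ 0.0006 -0.0023  0.0016] shift before turn [ 0.0001  0.0004 -0.0004] after turn [ 0.0001  0.0004 -0.0004]
```

View pics/q.png

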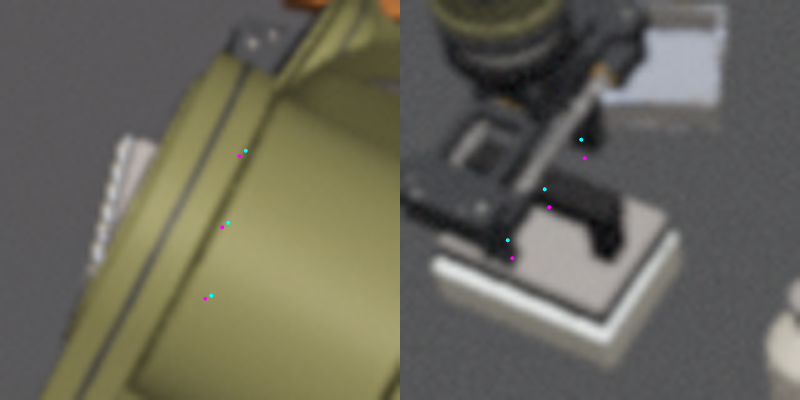

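{"fn": "carry_out", "kwargs": {
  "rows": [
    [0, -0.002, 0.001, 0, 0, 0, 0.5],
    [0, 0, 0, 0, 0, 0, 0.8],
    [0, 0, 0, 0, 0, 0, 1],
    [0, 0, 0, 0, 0, 0, 1],
    [0, 0, 0, 0, 0, 0, 1]
  ]
}}

```text
clock: 19.32
tool_pos: [0.4647, -0.3138, 0.0502]
ee_rot: [-3.141, 0.002, -0.296]
wrist_force: [-0.4, -0.1, -0.3]
grip_width: 0.0404
```

{"fn": "carry_out", "kwargs": {
  "rows": [
    [0, 0, 0, 0, 0, 0, 1],
    [0, 0, 0, 0, 0, 0, 1],
    [0, 0, 0, 0, 0, 0, 1]
  ]
}}

```text
clock: 19.7
tool_pos: [0.4649, -0.3139, 0.0502]
ee_rot: [-3.142, 0.002, -0.296]
wrist_force: [0.7, -0.2, -0.2]
grip_width: 0.0234
```

```bash
python3 d.py .4656 -.3148 .052 -17
```

```text
t 19.7 pos [ 0.4649 -0.3139  0.0502] rpy [-1.800e+02  1.000e-01 -1.696e+01] q [ 0.46  0.83  0.09  1.88 -0.15  0.43  0.36]
F [ 0.67 -0.24 -0.18] M [-0.18 -0.06 -0.  ] w 0.0234
turn [-0.      0.0018  0.0007] shift before turn [ 0.0009  0.0007 -0.0018] after turn [ 0.0009  0.0007 -0.0018]
```

{"fn": "carry_out", "kwargs": {
  "rows": [
    [0, 0, 0, 0, 0, -0.008, 1],
    [0, 0, 0, 0, 0, -0.012, 1],
    [0, 0, 0, 0, 0, -0.015, 1],
    [0, 0, 0, 0, 0, -0.015, 1],
    [0, 0, 0, 0, 0, 0, 1]
  ]
}}

```text
clock: 20.32
tool_pos: [0.4659, -0.3145, 0.1019]
ee_rot: [3.141, -0.001, -0.296]
wrist_force: [-0.3, 0.0, -4.5]
grip_width: 0.0237
```

```bash
python3 v.py r; python3 d.py .4656 -.3148 .22 -17
```

```text
t 20.43 pos [ 0.4649 -0.3138  0.1005] rpy [-1.800e+02  1.000e-01 -1.695e+01] q [ 0.45  0.75  0.11  1.86 -0.14  0.54  0.35]
F [-0.26  0.39 -4.24] M [-0.1   0.11 -0.04] w 0.0235
turn [-0.0001  0.0018  0.0009] shift before turn [ 0.0008  0.0008 -0.1195] after turn [ 0.001   0.0008 -0.1195]
```

View pics/r.png

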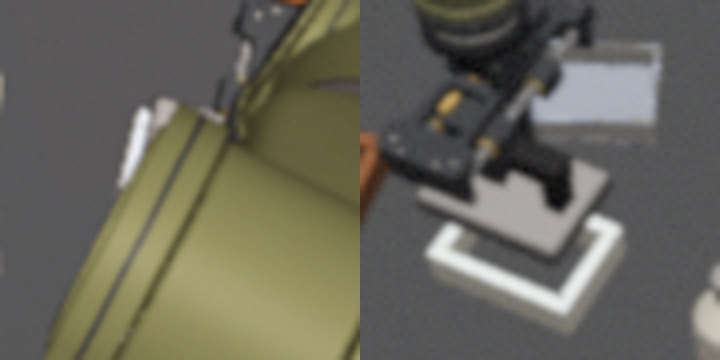

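{"fn": "carry_out", "kwargs": {
  "rows": [
    [0, 0, 0, 0, 0, -0.02, 1],
    [0, 0, 0, 0, 0, -0.03, 1],
    [0, 0, 0, 0, 0, -0.03, 1],
    [0, 0, 0, 0, 0, -0.03, 1],
    [0, 0, 0, 0, 0, -0.017, 1]
  ]
}}

```text
clock: 21.05
tool_pos: [0.4651, -0.314, 0.2281]
ee_rot: [3.142, 0.002, -0.296]
wrist_force: [0.4, -0.2, -3.5]
grip_width: 0.0235
```

```bash
python3 d.py .5275 .1166 .225 -9
python3 - <<'E'
from m import *
s=cam("scene"); t=cam("top")
cv2.imwrite("pics/s1.png",s["pixels"][:,:,::-1])
E
```

```text
t 21.05 pos [ 0.4651 -0.314   0.2281] rpy [ 1.800e+02  9.000e-02 -1.696e+01] q [ 0.42  0.57  0.16  1.74 -0.11  0.84  0.33]
F [ 0.43 -0.16 -3.54] M [-0.09  0.03 -0.05] w 0.0235
turn [-0.      0.0016 -0.1389] shift before turn [-0.0659 -0.43    0.0031] after turn [-0.0057 -0.435   0.0031]
```

View pics/s1.png

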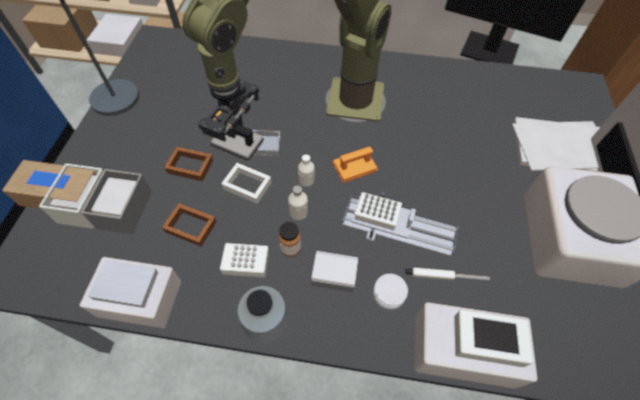

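{"fn": "carry_out", "kwargs": {
  "rows": [
    [0, 0, -0.07, 0, 0, 0, 1],
    [0, 0, -0.069, 0, 0, 0, 1],
    [0, 0, 0, 0, -0.025, 0, 1],
    [0, 0, 0, 0, -0.035, 0, 1],
    [0, 0, 0, -0.001, -0.035, 0, 1]
  ]
}}

```text
clock: 21.78
tool_pos: [0.4781, -0.2186, 0.2257]
ee_rot: [-3.141, 0.005, -0.157]
wrist_force: [0.8, 1.0, -4.5]
grip_width: 0.0238
```

{"fn": "carry_out", "kwargs": {
  "rows": [
    [0, 0, 0, -0.001, -0.035, 0, 1],
    [0, 0, 0, -0.001, -0.035, 0, 1],
    [0, 0, 0, -0.001, -0.035, 0, 1],
    [0, 0, 0, -0.001, -0.035, 0, 1],
    [0, 0, 0, -0.001, -0.035, 0, 1]
  ]
}}

```text
clock: 22.4
tool_pos: [0.5005, -0.0451, 0.226]
ee_rot: [3.142, 0.005, -0.157]
wrist_force: [-0.1, -0.1, -3.7]
grip_width: 0.0235
```

{"fn": "carry_out", "kwargs": {
  "rows": [
    [0, 0, 0, 0, -0.035, 0, 1],
    [0, 0, 0, 0, -0.035, 0, 1],
    [0, 0, 0, 0, -0.035, 0, 1],
    [0, 0, 0, 0, -0.035, 0, 1],
    [0, 0, 0, 0, -0.015, 0, 1]
  ]
}}

```text
clock: 23.02
tool_pos: [0.5248, 0.1092, 0.226]
ee_rot: [-3.141, 0.004, -0.153]
wrist_force: [1.0, -0.0, -3.7]
grip_width: 0.0239
```

{"fn": "carry_out", "kwargs": {
  "rows": [
    [0, 0, 0, 0, 0, 0, 1],
    [0, 0, 0, 0, 0, 0, 1],
    [0, 0, 0, 0, 0, 0, 1],
    [0, 0, 0, 0, 0, 0, 1]
  ]
}}

```text
clock: 23.52
tool_pos: [0.5256, 0.1058, 0.2275]
ee_rot: [-3.142, 0.002, -0.158]
wrist_force: [-0.1, -0.1, -4.9]
grip_width: 0.0236
```

```bash
python3 d.py .5275 .1166 .225 -9
python3 - <<'E'
from m import *
t=cam("top"); s=cam("scene")
print(bot.get_state()["tool_pos"])
a=[]
for d,b in((t,(190,130,320,260)),(s,(330,110,460,240))):
    crop(d,*b,3,"pics/x.png"); a.append(cv2.imread("pics/x.png"))
cv2.imwrite("pics/u.png",np.hstack(a))
E
```

```text
t 23.52 pos [0.5256 0.1058 0.2275] rpy [-1.80e+02  1.10e-01 -9.08e+00] q [-0.38  0.54  0.15  1.81 -0.11  0.8  -0.33]
F [-0.12 -0.07 -4.86] M [-0.05  0.11  0.01] w 0.0236
turn [-0.0001  0.0018 -0.0014] shift before turn [ 0.0002 -0.011   0.0025] after turn [ 0.0002 -0.011   0.0025]
[0.52565142 0.1062678  0.2274827 ]
```

View pics/u.png

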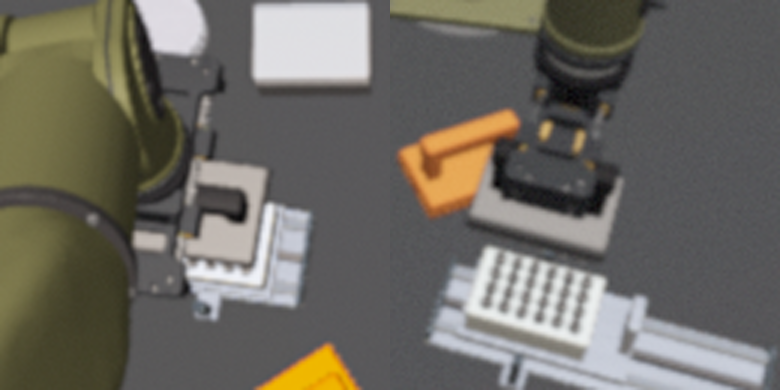

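{"fn": "carry_out", "kwargs": {
  "rows": [
    [0, 0.002, -0.001, 0, -0.0115, 0.01, 1],
    [0, 0, 0, 0, 0, 0.025, 1],
    [0, 0, 0, 0, 0, 0.025, 1],
    [0, 0, 0, 0, 0, 0.014, 1],
    [0, 0, 0, 0, 0, 0, 1]
  ]
}}

```text
clock: 24.25
tool_pos: [0.5267, 0.1185, 0.1524]
ee_rot: [3.141, 0.002, -0.155]
wrist_force: [-0.5, 0.5, -4.2]
grip_width: 0.0235
```

{"fn": "carry_out", "kwargs": {
  "rows": [
    [0, 0, 0, 0, 0, 0, 1],
    [0, 0, 0, 0, 0, 0, 1],
    [0, 0, 0, 0, 0, 0, 1],
    [0, 0, 0, 0, 0, 0, 1]
  ]
}}

```text
clock: 24.75
tool_pos: [0.5276, 0.1182, 0.1537]
ee_rot: [-3.141, -0.001, -0.156]
wrist_force: [-0.3, -0.4, -4.5]
grip_width: 0.0241
```

```bash
python3 d.py .5276 .1173 .130 -9
python3 - <<'E'
from m import *
t=cam("top"); s=cam("scene")
a=[]
for d,b in((t,(215,160,285,240)),(s,(350,150,420,230))):
    crop(d,*b,5,"pics/x.png"); a.append(cv2.imread("pics/x.png"))
cv2.imwrite("pics/u2.png",np.hstack(a))
E
```

```text
t 24.75 pos [0.5276 0.1182 0.1537] rpy [-1.7996e+02 -3.0000e-02 -8.9400e+00] q [-0.38  0.65  0.12  1.88 -0.13  0.62 -0.33]
F [-0.32 -0.44 -4.49] M [-0.04  0.04 -0.  ] w 0.0241
turn [-0.0006 -0.0005  0.0011] shift before turn [0.0002 0.0009 0.0237] after turn [0.0002 0.0009 0.0237]
```

View pics/u2.png

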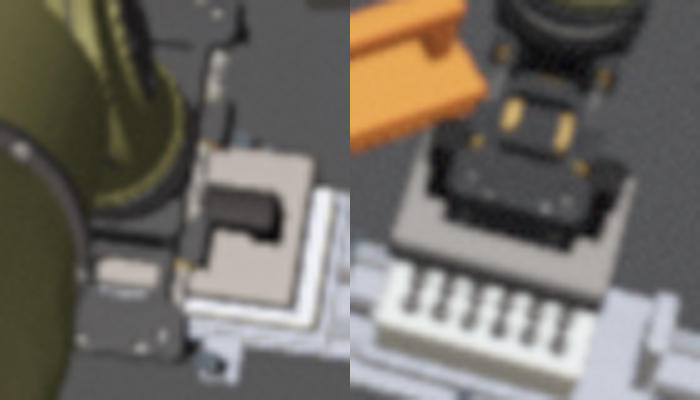

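```bash
cat > chk.py <<'E'
import sys
from m import *
t=cam("top"); s=cam("scene"); st=bot.get_state(); p=st["tool_pos"]; T=R.from_euler("xyz",st["ee_rot"]); print(p.round(4))
G=R.from_euler("xyz",[np.pi,0,np.radians(-9.0)])
a=[]
for d,b in((t,(215,160,295,240)),(s,(345,150,425,230))):
    im=up(d,*b,10).copy()
    def dr(P,c,r=2):
        v=((proj(d,P)[0]-b[:2]+.5)*10); cv2.circle(im,tuple(map(int,v)),r,c,-1)
    for X in(-.043,.043):
        for Y in(-.062,.062):
            for Z in (.048,.022): dr(p+T.apply([X,Y+.0007,.0382-Z]),(255,0,255) if Z>.03 else (255,60,60),3)
    O=np.array([.5275,.1166,.082])
    for i in range(4):
        for j in range(6): dr(O+G.apply([(i-1.5)*.018,(j-2.5)*.018,0]),(0,255,0),3)
    a.append(im[:,:,::-1])
cv2.imwrite(f"pics/{sys.argv[1]}a.png",a[0]);cv2.imwrite(f"pics/{sys.argv[1]}b.png",a[1])
for k in"ab":
    f=f"pics/{sys.argv[1]}{k}.png"; cv2.imwrite(f,cv2.resize(cv2.imread(f),(600,600),interpolation=cv2.INTER_AREA))
E
python3 chk.py c1
```

```text
[0.5274 0.1182 0.1535]
```

View pics/c1a.png

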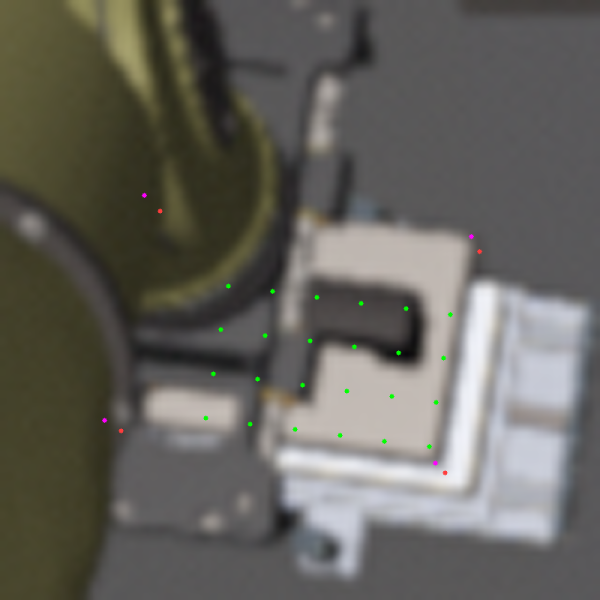

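View pics/c1b.png

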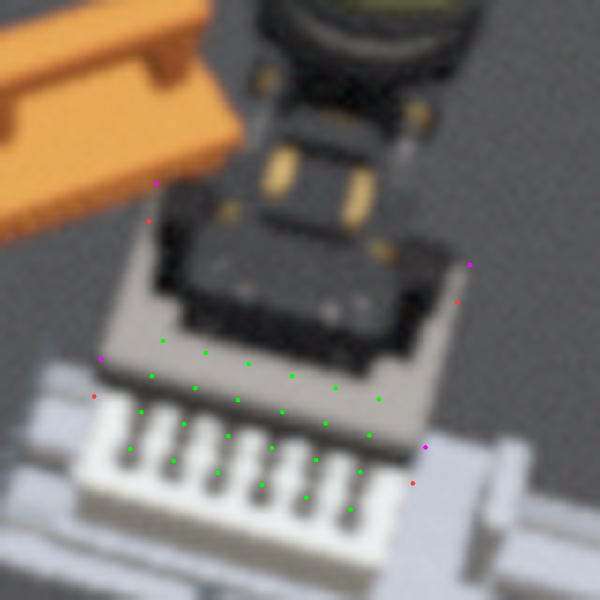

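Run:
```python
from m import *
t=cam("top"); s=cam("scene"); st=bot.get_state(); p=st["tool_pos"]; T=R.from_euler("xyz",st["ee_rot"]);print(p.round(4))
def prof(d,P0,P1,n):
    k=np.linspace(0,1,n); P=P0+(P1-P0)*k[:,None]; u=proj(d,P).astype(np.float32)
    return np.array([cv2.remap(d["pixels"],u[:,:1].copy(),u[:,1:].copy(),cv2.INTER_LINEAR)[:,0]])[0]
f=lambda x,y: p+T.apply([x,y+.0007,.0382-.048])
print("top: x profile (local tool x mm -> rgb)")
for y in (.03,.045): 
    pr=prof(t,f(-.056,y),f(.056,y),57); print(y,[(int(x),*map(int,c)) for x,c in zip(np.linspace(-56,56,57),pr) if abs(abs(x)-43)<12])
print("top y end"); 
for x in(-.03,.03):
    pr=prof(t,f(x,.05),f(x,.076),14); print(x,[(int(v),*map(int,c)) for v,c in zip(np.linspace(50,76,14),pr)])
print("scene +x edge")
for y in(-.04,0,.04):
    pr=prof(s,f(.03,y),f(.056,y),14); print(y,[(int(v),*map(int,c)) for v,c in zip(np.linspace(30,56,14),pr)])
print("scene y edges")
for x in(.025,.035):
    pr=prof(s,f(x,-.074),f(x,-.05),13); print(x,[(int(v),*map(int,c)) for v,c in zip(np.linspace(-74,-50,13),pr)])
    pr=prof(s,f(x,.05),f(x,.074),13); print(x,[(int(v),*map(int,c)) for v,c in zip(np.linspace(50,74,13),pr)])
```

```text
[0.5274 0.1182 0.1534]
top: x profile (local tool x mm -> rgb)
0.03 [(-54, 177, 177, 181), (-52, 188, 187, 186), (-50, 217, 217, 218), (-48, 224, 225, 228), (-46, 208, 209, 214), (-44, 165, 164, 168), (-42, 160, 155, 153), (-40, 170, 162, 156), (-38, 190, 182, 176), (-36, 193, 186, 180), (-34, 194, 187, 181), (-32, 194, 187, 181), (32, 190, 183, 177), (34, 190, 182, 176), (36, 190, 182, 176), (38, 187, 179, 173), (40, 176, 169, 163), (42, 156, 149, 143), (44, 112, 107, 103), (46, 85, 83, 81), (48, 75, 74, 74), (50, 84, 83, 83), (52, 87, 87, 87), (54, 89, 88, 88)]
0.045 [(-54, 184, 182, 182), (-52, 197, 194, 190), (-50, 222, 221, 218), (-48, 221, 221, 223), (-46, 192, 192, 197), (-44, 159, 158, 160), (-42, 147, 141, 138), (-40, 168, 161, 156), (-38, 186, 178, 173), (-36, 195, 187, 181), (-34, 195, 187, 181), (-32, 195, 187, 181), (32, 191, 183, 178), (34, 191, 183, 177), (36, 189, 181, 176), (38, 186, 179, 173), (40, 171, 164, 158), (42, 145, 139, 134), (44, 108, 105, 102), (46, 92, 90, 90), (48, 87, 86, 86), (50, 89, 88, 89), (52, 89, 88, 89), (54, 89, 89, 89)]
top y end
-0.03 [(50, 
[... 1849 characters left out ...]
155, 152), (62, 137, 133, 131), (64, 113, 109, 109), (66, 96, 95, 96), (68, 90, 89, 91), (70, 87, 87, 90), (72, 84, 86, 88), (74, 85, 86, 89)]
0.035 [(-74, 124, 124, 129), (-72, 125, 127, 132), (-70, 127, 129, 135), (-68, 128, 130, 137), (-66, 128, 132, 139), (-64, 125, 130, 137), (-62, 130, 132, 138), (-60, 146, 145, 145), (-58, 161, 157, 155), (-56, 171, 167, 164), (-54, 177, 172, 169), (-52, 176, 171, 168), (-50, 175, 171, 168)]
0.035 [(50, 174, 170, 167), (52, 175, 171, 168), (54, 175, 171, 167), (56, 173, 169, 165), (58, 171, 166, 163), (60, 157, 153, 151), (62, 138, 135, 133), (64, 114, 113, 112), (66, 95, 94, 95), (68, 87, 87, 90), (70, 85, 85, 89), (72, 85, 86, 89), (74, 87, 87, 90)]
```

{"fn": "carry_out", "kwargs": {
  "rows": [
    [0, 0, 0.001, 0, 0.0003, 0.008, 1],
    [0, 0, 0, 0, 0, 0.008, 1],
    [0, 0, 0, 0, 0, 0.006, 1],
    [0, 0, 0, 0, 0, 0, 1],
    [0, 0, 0, 0, 0, 0, 1]
  ]
}}

```text
clock: 25.68
tool_pos: [0.5275, 0.1179, 0.1314]
ee_rot: [-3.141, -0.0, -0.157]
wrist_force: [0.5, -0.1, -4.0]
grip_width: 0.0235
```

{"fn": "carry_out", "kwargs": {
  "rows": [
    [0, 0, 0, 0, 0, 0, 1],
    [0, 0, 0, 0, 0, 0, 1],
    [0, 0, 0, 0, 0, 0, 1],
    [0, 0, 0, 0, 0, 0, 1]
  ]
}}

```text
clock: 26.18
tool_pos: [0.5274, 0.1179, 0.1315]
ee_rot: [-3.141, -0.0, -0.157]
wrist_force: [-0.8, -0.9, -4.3]
grip_width: 0.0234
```

```bash
python3 d.py .5276 .1178 .131 -9; python3 chk.py c2
python3 - <<'E'
from m import *
t=cam("top"); s=cam("scene")
crop(s,350,185,410,230,12,"pics/c3.png"); crop(t,225,185,285,235,12,"pics/c4.png")
E
```

```text
t 26.18 pos [0.5274 0.1179 0.1315] rpy [-1.7998e+02 -1.0000e-02 -9.0000e+00] q [-0.37  0.68  0.11  1.9  -0.14  0.56 -0.33]
F [-0.8  -0.95 -4.33] M [-0.08  0.05 -0.02] w 0.0234
turn [-0.0004 -0.0001  0.0001] shift before turn [0.0002 0.     0.0005] after turn [0.0002 0.     0.0005]
[0.5273 0.1179 0.1314]
```

View pics/c2b.png

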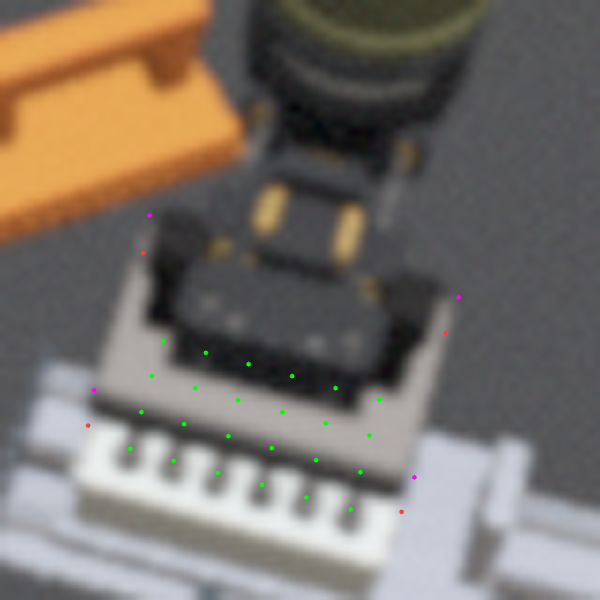

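View pics/c3.png

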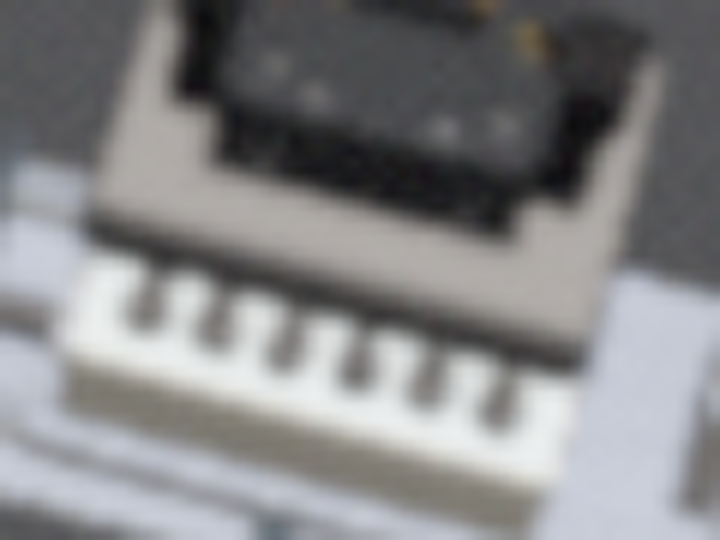

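View pics/c4.png

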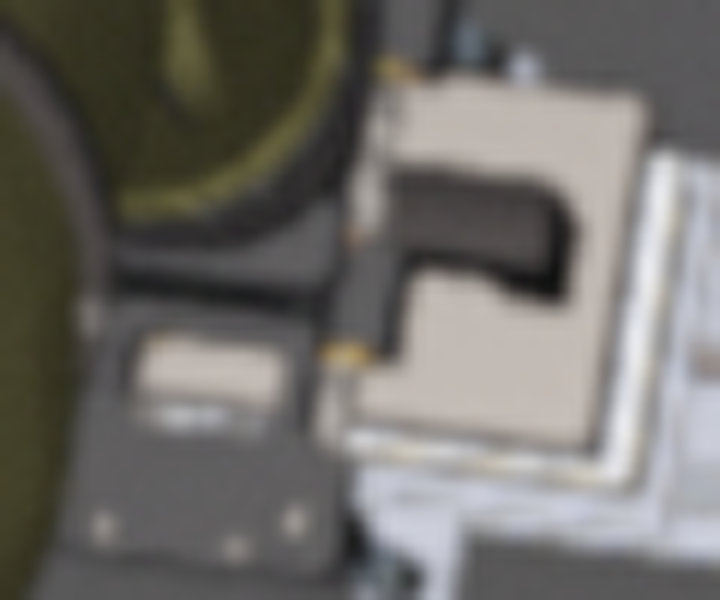

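Run:
```python
from m import *
t=cam("top"); s=cam("scene"); st=bot.get_state(); print(st["tool_pos"].round(4),np.abs(st["dq"]).max(),st["wrist_force"].round(1))
p=st["tool_pos"]; T=R.from_euler("xyz",st["ee_rot"]); G=R.from_euler("xyz",[np.pi,0,np.radians(-9)]); O=np.array([.5275,.1166,.082])
b=(345,185,415,235); im=up(s,*b,11).copy()
def uv(P): return tuple(map(int,(proj(s,P)[0]-b[:2]+.5)*11))
for j in range(6):
    y=(j-2.5)*.018
    cv2.line(im,uv(p+T.apply([.027,y+.0007,.0162])),uv(p+T.apply([.027,y+.0007,.0382])),(255,0,255),1)
    cv2.circle(im,uv(O+G.apply([.027,y,0])),3,(0,255,0),-1)
cv2.imwrite("pics/c5.png",im[:,:,::-1])
```

```text
[0.5274 0.1179 0.1314] 0.0011811926630384388 [-0.2 -0.5 -4.5]
```

View pics/c5.png

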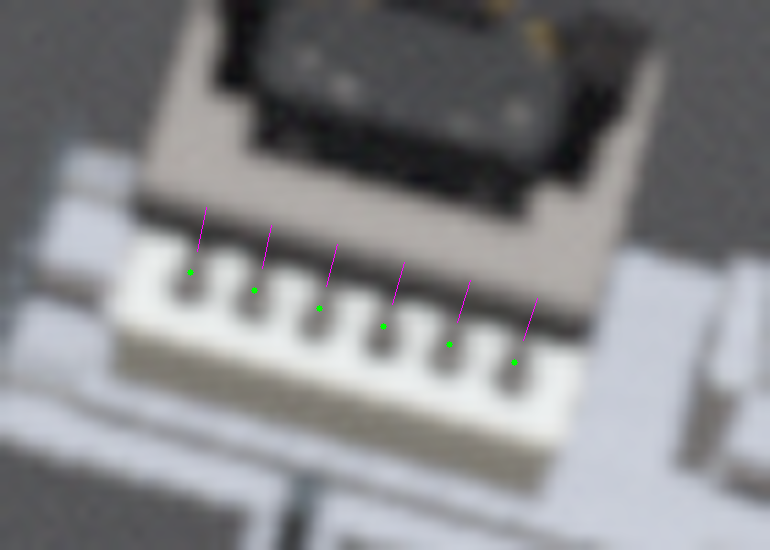

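Before handing in I check whether the cap blobs were biased, because their area is smaller than a 13 mm cap should give.

Run:
```python
import cv2,numpy as np
z=np.load("p0.npz")
a=cv2.resize(z["t"][188:222,198:248,::-1],None,fx=15,fy=15,interpolation=cv2.INTER_CUBIC)
b=cv2.resize(z["s"][198:242,388:442,::-1],None,fx=12,fy=12,interpolation=cv2.INTER_CUBIC)
cv2.imwrite("pics/ca.png",a);cv2.imwrite("pics/cb.png",b)
```

```text
(no output)
```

View pics/ca.png

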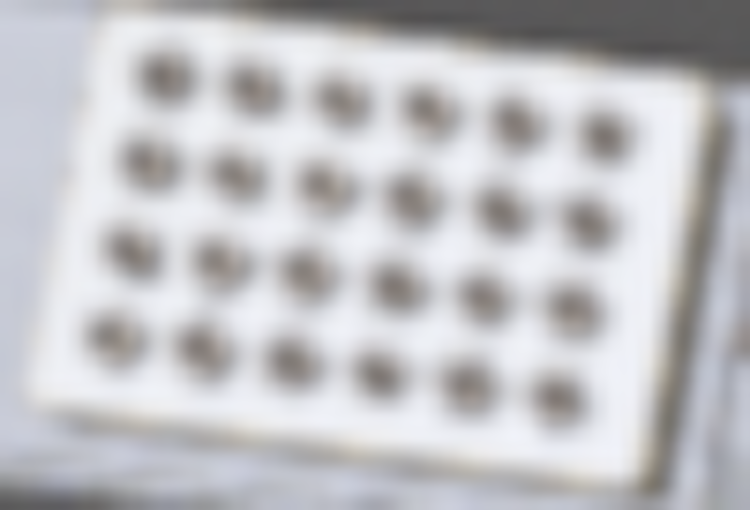

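View pics/cb.png

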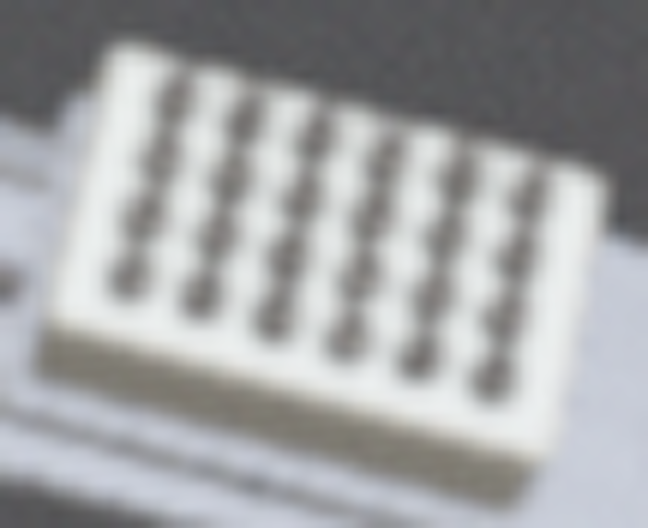

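Run:
```python
from m import *
t=cam("top"); s=cam("scene")
T=np.array([(105,15),(712,75),(650,485),(30,405)])/15-.47+[198,188]
S=np.array([(545,455),(52,325),(115,45),(608,180)])/12-.46+[388,198]
Q=tri(t,T,s,S); print(Q.round(4),Q.mean(0).round(4))
# cap row full-blob centres: saturating mean of darkness in top view
for d,z in((t,Q[:,2].mean()),(s,Q[:,2].mean())):
    c=onz(d,T if d is t else S,z)[:,:2]; print(c.mean(0).round(4), np.linalg.norm(c-np.roll(c,-1,0),axis=1).round(4))
# darkness-weighted centroid of caps in initial top image, in top-face rectangle
z=np.load("p0.npz")["t"].astype(float).min(2); g=cv2.resize(z,None,fx=8,fy=8,interpolation=cv2.INTER_CUBIC)
m=np.zeros(g.shape,np.uint8); P=((T-T.mean(0))*.93+T.mean(0)+.5)*8-.5; cv2.fillPoly(m,[P.astype(int)],1)
w=np.clip(215-g,0,None)*m; yy,xx=np.indices(g.shape); u=np.array([(w*xx).sum(),(w*yy).sum()])/w.sum(); u=(u+.5)/8-.5
print("weighted",u,onz(t,u,.082))
```

```text
[[0.5955 0.2826 0.0707 0.0011]
 [0.5793 0.1603 0.0714 0.0022]
 [0.4954 0.1715 0.0725 0.0023]
 [0.5153 0.2965 0.0717 0.0019]] [0.5464 0.2277 0.0715 0.0019]
[0.5464 0.227 ] [0.1248 0.0845 0.1265 0.081 ]
[0.5462 0.2284] [0.1217 0.0854 0.1263 0.0827]
weighted [221.54997734 203.39882788] [[0.54552272 0.22701266 0.082     ]]
```

{"fn": "carry_out", "kwargs": {
  "rows": [
    [0, 0, 0, 0.0004, -0.0004, 0.0005, 1],
    [0, 0, 0, 0, 0, 0, 1],
    [0, 0, 0, 0, 0, 0, 1],
    [0, 0, 0, 0, 0, 0, 1]
  ]
}}

```text
clock: 27.08
tool_pos: [0.5278, 0.1182, 0.1309]
ee_rot: [-3.141, -0.0, -0.157]
wrist_force: [-1.2, 0.0, -4.6]
grip_width: 0.024
```

Run:
```python
from m import *
s=cam("scene"); st=bot.get_state(); cv2.imwrite("pics/end.png",s["pixels"][:,:,::-1])
print(st["clock"],st["tool_pos"].round(4),st["ee_rot"].round(4),abs(st["dq"]).max(),st["wrist_force"].round(1),st["grip_width"])
```

```text
27.125 [0.5278 0.1182 0.1309] [-3.1413e+00 -1.0000e-04 -1.5700e-01] 0.0013326162970766914 [ 0.8  1.  -3.5] 0.023678270162951563
```

View pics/end.png

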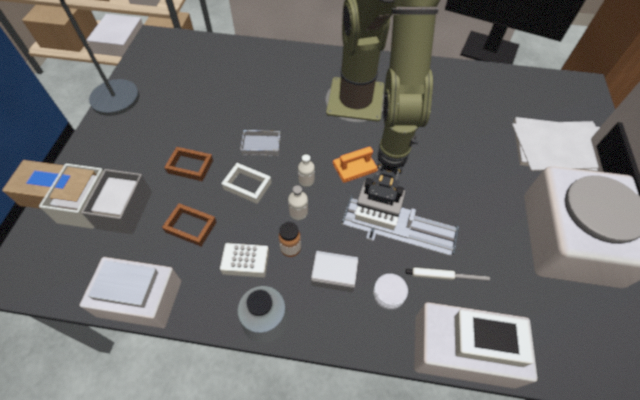

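The final picture shows the decapper held over the rack at about (382,205). The bottles, the white dock, the trays and the orange lookalike are where they were. I hand in.

```bash
python3 -c "
from station import bot
print(bot.sign_off())"
```

```text
the job is handed in; nothing more can be done
None
```

The carrier is in the index station, and the decapper is held level over the rack with its pins above the caps. I handed it in at about 27 s.

**What I did**
- **Carrier:** I pushed it by the tab until it no longer moved under 3–5.6 N. After I backed off it stayed put, with a measured travel of about 0.140.
- **Decapper:** I gripped its handle at the middle, lifted it straight out of the white dock and carried it over the bottles. It now hovers over the rack.

**Last checks**
- **Steadiness:** the hand was still, roll and pitch were within 0.02°, and the wrist carried only the tool's weight of about 4 N.
- **Pin alignment:** by both views and the arm pose, the pins are within about 1 mm of the cap centres.
- **Height:** I did not see the gap directly. From the arm height and the nominal 82 mm cap tops, the pin tips are 10–11 mm above the caps; the two-view check of the block put it about 1 mm lower.
- **Surroundings:** in the final picture the other things on the bench stand where they did at the start.

**What disagreed**
- **Reported TCP:** it lies about 31 mm beyond the real fingertips along the fingers. My first push therefore passed over the tab without touching it. I measured the offset in both cameras and allowed for it from then on.
- **Camera estimates:** the two views differed by 1–2 mm. The cap outlines gave a rack centre about 1 mm off the one from the rack's outline, so I stopped between the two.
- **Click:** the click itself gave no sharp force sign. I judged it by the resistance at the end and the tick level with the posts. About 3 N of resistance also appeared some 9 mm before the station, and I did not explain it.

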